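# Box up salvaged door parts

## Robot

A 6-joint arm with a two-finger parallel gripper is mounted at the origin on the work surface. World frame = base frame: x ahead of the robot, y to its left, z up, the work surface at z = 0. Lengths are in m, angles in rad, forces in N, time in s.
With the tool pointing down it reaches from about 0.3 to 0.775 m from the base axis. Payload 14.6 kg.
Tool frame: the origin (TCP) lies between the finger pads; the fingertips stand 8 mm ahead of it and the grasp point (between the pads) lies 11 mm behind it; x points along the fingers, y is the direction in which the jaws open and shut, and the axes are right-handed (so a half turn about x gives the same grasp; the last joint's range is limited). The gripper opens to 94 mm and grips with 3 to 60 N. Pads are 16 mm wide; open, the fingers measure 119 mm over their backs; the gripper's body (75 mm by 177 mm) begins 78 mm behind the grasp point.
Start: joints at [1.251, 0.3, 1.521, -0, 1.321, -0.067], TCP at [0.138, 0.533, 0.213] pointing down, gripper open.
Joint ranges: [-3.03, 3.03], [-0.79, 2.21], [0.23, 2.52], [-1.04, 4.18], [0, 3.07], [-2.55, 2.55]. Speed limits (rad/s): [2.22, 2.22, 2.57, 3.14, 3.14, 3.14].

## Interface

Orientations are given as [roll, pitch, yaw] about the fixed x, y, z axes, in that order (R = Rz(yaw) Ry(pitch) Rx(roll)).
In Python, from station import ctrl gives the robot as it stands.
- The arm moves only by the shell command python3 -m creep 'ROWS' [FORCE]. ROWS is a JSON object of lists of equal length, an entry for each row: "hand": the closure, from -1 (fully open) to 1 (shut); "slide": the shift along the tool's x, y, z in m, a list of three; "spin": the turn about the tool's x in degrees. A call has 1 to 12 rows; each row is the pose to reach, as a shift and turn from the pose commanded when the call began, along the tool's axes at that moment; what a row does not reach only later rows make up. A row lasts 1/12 s, in which the tool goes at most 41.7 mm and 7.16 degrees, less where a joint would pass 70% of its speed; a pose out of reach is approached as far as the arm can. A call with a gripper value outside its range is refused whole. The fingers move at their own pace and stop on an object; FORCE is the grip in N (left out, the last holds). Time passes only in rows, so rows that repeat a pose let the fingers close. It gives the time, the measured TCP pose, the force and the opening at its end, in the units of the state.
- ctrl.get_obs(): the state, without advancing time (a new reading comes with each control period).
- ctrl.camera(name): name is "side" or "top" or "wrist"; returns the picture (384x512x3 uint8, red, green, blue); there is no depth.
- ctrl.calibration(name): a dict with "K" (3x3 intrinsics, pixels), "R" (3x3) and "t" (3): a world point X has camera coordinates R X + t. Camera axes: x right, y down, z forward; pixel columns grow to the right and rows downward; lengths in m; the calibration is good to about 2 mm. A picture is of the moment at which its call begins: read the wrist's pose just before it. calibration takes no time and is no camera call; for the wrist camera it gives the pose at the moment of the call.
- ctrl.hand_in(): hands the job in, once; it reports no verdict.
The state is a dict: "time_s": time; "qpos": joint angles; "joint_vel": joint speeds; "tau": joint torques, N m; "ee_pos": TCP position; "eef_rot": TCP orientation; "force": force on the tool from outside, world axes, zero at the start; "moment": the same for the moment, N m; "grip_width": finger opening in m.
Only numpy, scipy, OpenCV 4.12 (cv2) and the standard library are available. Lean on these libraries where they do the work, as an engineer would, in place of code of your own. Each camera call takes 0.05 s, during which the arm holds its last target.

## Task

Pack the salvaged door parts for dispatch: first clear the silver pull handle off the case lid into the rack's long front trough, then lift the lid right back until it rests by itself on its stop. Move every black actuator in the rack into the compartment with the blue liner and every white motor into the one with the yellow liner, and finally shut the lid. Leave the steel latch, the blue can, the red cup and the aluminium pulley where they are.

Things in the scene. Friction and masses are not known exactly. Their poses are not given: they have to be found in the camera images.
- case: orange transit case, fixed to the bench, 220 mm (x) x 330 mm (y) x 85 mm high, walls and floor 6 mm, split into two equal compartments (208 mm along x by 156 mm along y inside) by a 6 mm divider across the middle of y, its top 61 mm above the bench. Origin: centre of its underside; x points from the handle side to the hinge side, z up.
- lid (a joint): hinge of the case's orange lid (220 x 330 x 10 mm, 0.5 kg, underside at case height 85.5 mm): 0 shut, grows as it opens, 1.75 rad on its stop just past upright. It falls back with slight damping when let go before upright (1.5 rad) and leans on its stop by itself beyond that.
- lid_hinge (a point): point on the lid's hinge line, middle of the case's +x wall, at the lid's underside; the hinge line is parallel to the case's y axis.
- lid_handle (a point): middle of the lid's steel bar handle: a round bar 10 mm thick and 120 mm long, parallel to the hinge, 45 mm clear (to its axis) of the lid's upper face and 20 mm in from the edge opposite the hinge. It can turn between gripper pads, so the tool may keep pointing down from shut to the stop; open no more than about 30 mm beside it when the lid is up, as the lid is then next to one finger.
- liner_blue: blue 3 mm sheet, 204 x 152 mm, on the floor of one compartment; origin: centre of its underside, axes as the case's. Which compartment has which colour varies.
- liner_yellow: yellow 3 mm sheet, 204 x 152 mm, on the floor of the other compartment; origin: centre of its underside, axes as the case's.
- rack: grey sloped parts rack, fixed, 280 mm deep (x) x 276 mm wide (y); its floor rises by 0.2 rad towards its +x side (floor 17 mm above the bench in front, 73 mm at the back). Ribs 18 mm high and 6 mm thick part it into a full-width trough along the low front side and, behind it, two rows of three cells (92 x 84 mm). Origin: bench level under its centre, x away from the robot at yaw 0.
- rack_trough (a point): centre of the floor of the rack's front trough (78 mm deep by 264 mm wide inside); axes as the rack's (not tilted).
- pull: door pull handle lying on the shut lid at the start: a silver bar 150 mm long (along its y), 18 mm wide, 14 mm thick, its top 40 mm up, on two black feet (34 mm wide in x, 22 mm long, 26 mm high, 55 mm either side of the middle). 0.22 kg. Origin: centre of its underside, z up.
- actuator1: black door-lock actuator: 80 x 44 mm base, 24 mm high, with a smaller block 50 (along x) x 28 (along y) x 28 mm centred on top, so 52 mm high in all; grip it by the 28 mm block, which stands above the rack's ribs. Mass about 0.18 kg. Origin: centre of the underside, x along the length, z up. It starts in a cell of the rack, leaning with its floor; it may be absent.
- actuator2: black door-lock actuator: 80 x 44 mm base, 24 mm high, with a smaller block 50 (along x) x 28 (along y) x 28 mm centred on top, so 52 mm high in all; grip it by the 28 mm block, which stands above the rack's ribs. Mass about 0.18 kg. Origin: centre of the underside, x along the length, z up. It starts in a cell of the rack, leaning with its floor; it may be absent.
- actuator3: black door-lock actuator: 80 x 44 mm base, 24 mm high, with a smaller block 50 (along x) x 28 (along y) x 28 mm centred on top, so 52 mm high in all; grip it by the 28 mm block, which stands above the rack's ribs. Mass about 0.18 kg. Origin: centre of the underside, x along the length, z up. It starts in a cell of the rack, leaning with its floor; it may be absent.
- motor1: white window-regulator motor: 80 x 44 mm base, 24 mm high, with a smaller block 50 (along x) x 28 (along y) x 28 mm centred on top, so 52 mm high in all; grip it by the 28 mm block, which stands above the rack's ribs. Mass about 0.18 kg. Origin: centre of the underside, x along the length, z up. It starts in a cell of the rack, leaning with its floor; it may be absent.
- motor2: white window-regulator motor: 80 x 44 mm base, 24 mm high, with a smaller block 50 (along x) x 28 (along y) x 28 mm centred on top, so 52 mm high in all; grip it by the 28 mm block, which stands above the rack's ribs. Mass about 0.18 kg. Origin: centre of the underside, x along the length, z up. It starts in a cell of the rack, leaning with its floor; it may be absent.
- latch: steel-coloured door latch in a cell of the back row, 70 x 50 x 32 mm; stays there. Origin: centre of the underside.
- spray_can: bystander: blue can, 56 mm across, 140 mm high, beyond the case; origin: centre of the underside.
- clip_cup: bystander: red cup, 70 mm across, 70 mm high, beyond the rack.
- pulley: bystander: aluminium pulley, 90 mm across, 24 mm high, beyond the case.

How it is judged:
By the outcome, as a careful person would: the job done as asked, in the order asked, and still so for the second after the job is handed in, with the robot touching nothing.
Of actuator1, actuator2, actuator3, motor1, motor2 only 3 to 5 are there at a start; the rules pass over those that are not, and their reading is None.
At some moment in a run one of actuator1, actuator2, actuator3, motor1, motor2, pull may be knocked a few centimetres aside while the robot is not near it.
Once in a run the grip may slacken for a moment while it holds something.
It also fails if it takes over 210 s, if anything falls off the work surface, if the arm or the gripper's body presses on something with over 40 N, if the wrist force passes 120 N, or if a joint passes its speed limit or range.

## Working session

There is one attempt and no reset: what is moved stays moved. The work goes in short steps, Python scripts to look and compute and a shell command to move; the robot and the scene stay as the last step left them, time stands still between calls to the robot, and variables do not carry over. Pictures are saved under pics/ and viewed, and the job is handed in when it is done.

```bash
ls -la; mkdir -p pics
python3 - <<'E'
from station import ctrl
import cv2,numpy as np
print(ctrl.get_obs())
for n in ["side","top","wrist"]:
    c=ctrl.calibration(n); print(n,{k:np.round(v,4).tolist() for k,v in c.items()})
    cv2.imwrite(f"pics/{n}0.png",ctrl.camera(n)[:,:,::-1])
E
```

```text
total 12
drwxr-xr-x  3 agent agent 4096 Dec  7 02:39 .
drwxr-xr-x 23 root  root  4096 Dec  7 02:39 ..
drwxr-xr-x  2 agent agent 4096 Dec  7 02:39 pics
{'time_s': 0.0, 'qpos': array([ 1.25137903e+00,  3.00513460e-01,  1.52161394e+00, -7.56445841e-06,
        1.32073039e+00, -6.65957061e-02]), 'joint_vel': array([ 0.00064295, -0.00114922,  0.00129833,  0.00155122, -0.00026658,
        0.00010853]), 'tau': array([-7.88272810e-04, -5.31800008e+01, -3.52737951e+01,  7.08070910e-02,
        2.44584319e-02, -7.28276336e-05]), 'ee_pos': array([0.13749085, 0.5322526 , 0.2128492 ]), 'eef_rot': array([-1.63160076,  1.56953117, -1.88442047]), 'force': array([-0.17632608,  0.48497393, -0.38966118]), 'moment': array([-0.02067488,  0.03846704, -0.02005983]), 'grip_width': 0.09403705719315524}
side {'K': [[375.5658, 0.0, 253.3356], [0.0, 375.5658, 195.062], [0.0, 0.0, 1.0]], 'R': [[-0.8245, -0.5657, 0.011], [-0.4262, 0.6083, -0.6696], [0.3721, -0.5568, -0.7427]], 't': [0.4917, 0.308, 0.8202]}
top {'K': [[374.884, 0.0, 257.1379], [0.0, 374.884, 191.3067], [0.0, 0.0, 1.0]], 'R': [[0.0237, -0.9996, -0.0121], [-0.9921, -0.022, -0.1234], [0.1231, 0.015, -0.9923]], 't': [0.0179, 0.5885, 1.0476]}
wrist {'K': [[342.5762, 0.0, 246.5469], [0.0, 342.5762, 201.017], [0.0, 0.0, 1.0]], 'R': [[0.2498, 0.9683, -0.0007], [0.9417, -0.2427, 0.2332], [0.2256, -0.0589, -0.9724]], 't': [-0.5499, -0.0243, 0.3884]}
```

View pics/top0.png

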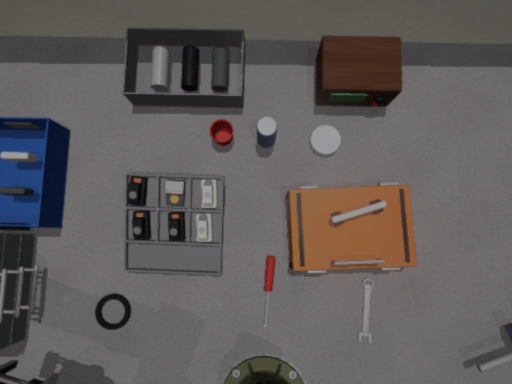

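View pics/side0.png

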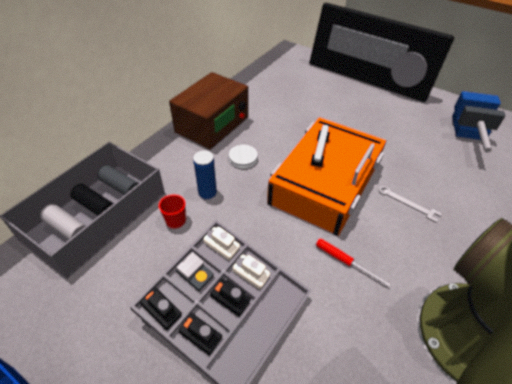

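View pics/wrist0.png

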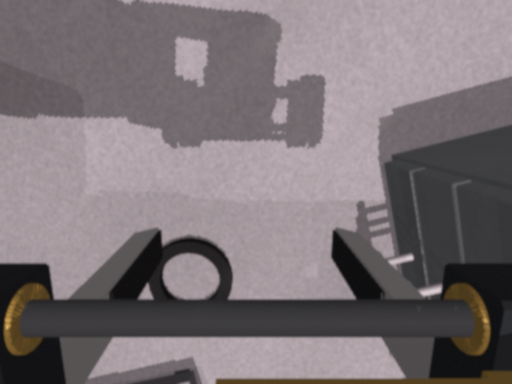

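The top view shows the rack on the left at about (175,222), holding 3 black parts, 2 white parts and the latch (back middle). The closed orange case is at about (352,228), with the pull on its lid at (360,212) and the handle bar at (358,263).

```bash
cat > h.py <<'E'
from station import ctrl
import cv2,numpy as np
def ray(n,uv,cal=None):
    c=cal or ctrl.calibration(n); uv=np.atleast_2d(uv).astype(float)
    p=np.c_[uv,np.ones(len(uv))]@np.linalg.inv(c["K"]).T
    R=np.array(c["R"]); return -R.T@np.array(c["t"]), p@R
def onz(n,uv,z,cal=None):
    o,d=ray(n,uv,cal); s=(z-o[2])/d[:,2]; return o+s[:,None]*d
def onplane(n,uv,p0,nrm,cal=None):
    o,d=ray(n,uv,cal); s=((np.array(p0)-o)@nrm)/(d@nrm); return o+s[:,None]*d
def proj(n,X,cal=None):
    c=cal or ctrl.calibration(n); q=np.atleast_2d(X)@np.array(c["R"]).T+c["t"]; q=q@np.array(c["K"]).T; return q[:,:2]/q[:,2:]
def two(n1,u1,n2,u2,c1=None,c2=None):
    o1,d1=ray(n1,u1,c1);o2,d2=ray(n2,u2,c2);d1=d1[0];d2=d2[0]
    s=np.linalg.lstsq(np.c_[d1,-d2],o2-o1,rcond=None)[0]
    a=o1+s[0]*d1;b=o2+s[1]*d2; return (a+b)/2,np.linalg.norm(a-b)
def snap(n,name,crop=None,z=1):
    im=ctrl.camera(n); b=im[:,:,::-1]
    np.save(f"pics/{name}.npy",im)
    if crop: b=b[crop[1]:crop[3],crop[0]:crop[2]]
    cv2.imwrite(f"pics/{name}.png",cv2.resize(b,None,fx=z,fy=z,interpolation=cv2.INTER_CUBIC)); return im
E
python3 - <<'E'
import cv2,numpy as np
a=cv2.imread("pics/top0.png")
np.save("pics/top0.npy",a[:,:,::-1])
cv2.imwrite("pics/t_case.png",cv2.resize(a[170:290,275:430],None,fx=5,fy=5,interpolation=cv2.INTER_CUBIC))
cv2.imwrite("pics/t_rack.png",cv2.resize(a[165:285,115:235],None,fx=5,fy=5,interpolation=cv2.INTER_CUBIC))
hsv=cv2.cvtColor(a,cv2.COLOR_BGR2HSV)
m=cv2.inRange(hsv,(5,150,120),(20,255,255)); m[:170]=0;m[290:]=0;m[:,:270]=0
m=cv2.morphologyEx(m,cv2.MORPH_CLOSE,np.ones((15,15)))
cs=max(cv2.findContours(m,0,1)[0],key=cv2.contourArea)
print(cv2.contourArea(cs),cv2.minAreaRect(cs),cv2.approxPolyDP(cs,4,True).reshape(-1,2).tolist())
E
```

```text
7045.5 ((352.00970458984375, 227.6708526611328), (80.35462951660156, 122.08655548095703), 86.72950744628906) [[407, 186], [369, 188], [366, 207], [333, 210], [314, 220], [312, 235], [298, 235], [291, 216], [294, 270], [315, 268], [317, 262], [342, 262], [343, 267], [415, 264]]
```

View pics/t_case.png

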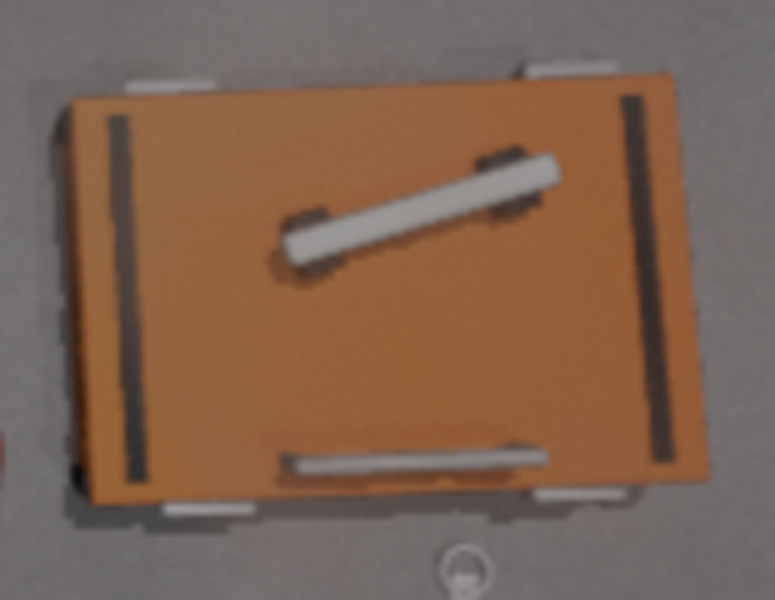

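View pics/t_rack.png

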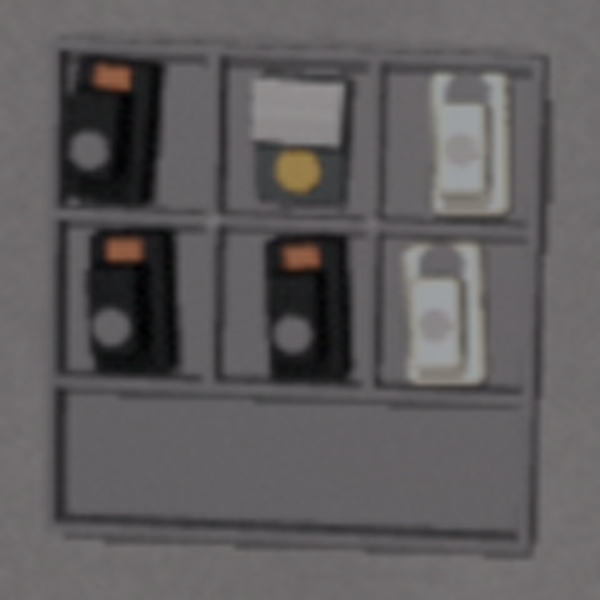

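Run:
```python
from h import *
np.set_printoptions(precision=4,suppress=True)
C=lambda p:np.array(p)/5+[275,170]
c=onz("top",C([(70,100),(672,75),(710,480),(93,503)]),.0955); print("lid",c)
print("sizes",[np.linalg.norm(c[i]-c[i-1]) for i in range(4)],"ctr",c.mean(0))
for a,b in((1,0),(2,3),(0,3),(1,2)): 
    d=c[a]-c[b]; print(np.degrees(np.arctan2(d[1],d[0])))
p=onz("top",C([(282,235),(297,265),(562,182),(550,153)]),.1355); print("pull",p,p.mean(0)); l=(p[:2].mean(0)-p[2:].mean(0)); print(np.linalg.norm(l),np.degrees(np.arctan2(l[1],l[0])))
h=onz("top",C([(293,466),(548,457)]),.1425); print("handle",h,h.mean(0)); l=h[0]-h[1];print(np.linalg.norm(l),np.degrees(np.arctan2(l[1],l[0])))
D=lambda p:np.array(p)/5+[115,165]
# outer rims approx heights
q=D([(60,40),(547,57),(530,548),(52,525)])
z=[.091,.091,.035,.035]
r=np.array([onz("top",q[i],z[i])[0] for i in range(4)]);print("rack",r,[np.linalg.norm(r[i]-r[i-1]) for i in range(4)],r.mean(0))
for a,b in((0,1),(3,2),(0,3),(1,2)): 
    d=r[a]-r[b]; print(np.degrees(np.arctan2(d[1],d[0])))
```

```text
lid [[ 0.5862 -0.0564  0.0955]
 [ 0.6072 -0.384   0.0955]
 [ 0.3904 -0.3984  0.0955]
 [ 0.3703 -0.0715  0.0955]]
sizes [np.float64(0.2164239752330973), np.float64(0.3282763209749269), np.float64(0.2172968919487229), np.float64(0.3275238965081514)] ctr [ 0.4885 -0.2276  0.0955]
-86.33211991995334
-86.4853508226085
3.9960749738851087
3.7960504485503033
pull [[ 0.5127 -0.1646  0.1355]
 [ 0.4974 -0.1723  0.1355]
 [ 0.5437 -0.3099  0.1355]
 [ 0.5587 -0.304   0.1355]] [ 0.5281 -0.2377  0.1355]
0.14598370189021997 108.41391382236905
handle [[ 0.3952 -0.1688  0.1425]
 [ 0.4028 -0.2979  0.1425]] [ 0.399  -0.2333  0.1425]
0.1293120406949189 93.39634146392913
rack [[0.6244 0.3928 0.091 ]
 [0.6207 0.122  0.091 ]
 [0.3491 0.1278 0.035 ]
 [0.3552 0.3994 0.035 ]] [np.float64(0.2750442520831801), np.float64(0.2708236710759882), np.float64(0.27733168142924347), np.float64(0.271743454018204)] [0.4874 0.2605 0.063 ]
89.22193131251792
88.72757181139679
-1.416907010842648
-1.2195172363011633
```

```bash
cat >> h.py <<'E'
from scipy.spatial.transform import Rotation as Ro
def toolR(o): return Ro.from_euler("xyz",o["eef_rot"]).as_matrix()
def plan(tgt,jaw=None):
    o=ctrl.get_obs(); R=toolR(o); d=np.array(tgt)-o["ee_pos"]
    a=np.degrees(np.arctan2(R[1,1],R[0,1]))
    print("t",round(o["time_s"],2),"tcp",o["ee_pos"].round(4),"jaw",a.round(2),"q",o["qpos"].round(2),"w",o["grip_width"].round(4),"F",o["force"].round(1))
    print(" slide",(R.T@d).round(4))
    if jaw is not None:
        s=(a-jaw+90)%180-90; dq1=np.degrees(np.arctan2(tgt[1],tgt[0])-o["qpos"][0]) 
        print(" spin",s.round(2),"dq1",dq1.round(1),"tool x",R[:,0].round(3))
E
python3 - <<'E'
from h import *
plan([.528,-.238,.2175],18.4)
print(toolR(ctrl.get_obs()).round(3))
for x in [(.392,.262)]: print(proj("top",[*x,.026]), (proj("top",[*x,.026])-[115,165])*5)
E
```

```text
Traceback (most recent call last):
  File "h.py", line 27, in plan
    print("t",round(o["time_s"],2),"tcp",o["ee_pos"].round(4),"jaw",a.round(2),"q",o["qpos"].round(2),"w",o["grip_width"].round(4),"F",o["force"].round(1))
                                                                                                          ^^^^^^^^^^^^^^^^^^^^^
AttributeError: 'float' object has no attribute 'round'
```

```bash
sed -i 's/o\["grip_width"\].round(4)/round(o["grip_width"],4)/' h.py
python3 - <<'E'
from h import *
plan([.528,-.238,.2175],18.4)
print(toolR(ctrl.get_obs()).round(3))
for x in [(.392,.262)]: print(proj("top",[*x,.026]), (proj("top",[*x,.026])-[115,165])*5)
E
```

```text
t 0.15 tcp [0.1375 0.5323 0.213 ] jaw 75.52 q [ 1.25  0.3   1.52 -0.    1.32 -0.07] w 0.094 F [ 0.7 -0.8 -0.6]
 slide [-0.0039 -0.6482  0.5707]
 spin 57.12 dq1 -96.0 tool x [-0.    -0.001 -1.   ]
[[-0.     0.25   0.968]
 [-0.001  0.968 -0.25 ]
 [-1.    -0.001 -0.   ]]
[[175.09663498 257.85714859]] [[300.48317488 464.28574294]]
```

```bash
python3 -m creep '{"hand":[-1,-1,-1,-1,-1,-1,-1,-1,-1,-1,-1,-1],"slide":[[-0.01,-0.648,0.571],[-0.01,-0.648,0.571],[-0.01,-0.648,0.571],[-0.01,-0.648,0.571],[-0.01,-0.648,0.571],[-0.01,-0.648,0.571],[-0.01,-0.648,0.571],[-0.01,-0.648,0.571],[-0.01,-0.648,0.571],[-0.01,-0.648,0.571],[-0.01,-0.648,0.571],[-0.01,-0.648,0.571]],"spin":[57,57,57,57,57,57,57,57,57,57,57,57]}' 40; python3 -c "
from h import *
plan([.528,-.238,.2175],18.4)"
```

```text
time_s: 1.15
ee_pos: [0.3641, 0.0846, 0.2194]
eef_rot: [1.39, 1.57, 0.143]
force: [-0.1, 1.6, 0.1]
grip_width: 0.0941
t 1.15 tcp [0.3641 0.0846 0.2194] jaw 18.51 q [ 0.13 -0.11  1.96  0.    1.3  -0.19] w 0.0941 F [-0.1  1.6  0.1]
 slide [0.002  0.053  0.3579]
 spin 0.11 dq1 -31.7 tool x [ 0.001  0.    -1.   ]
```

```bash
python3 -m creep '{"hand":[-1,-1,-1,-1,-1,-1,-1,-1,-1,-1,-1,-1],"slide":[[0.002,0.053,0.358],[0.002,0.053,0.358],[0.002,0.053,0.358],[0.002,0.053,0.358],[0.002,0.053,0.358],[0.002,0.053,0.358],[0.002,0.053,0.358],[0.002,0.053,0.358],[0.002,0.053,0.358],[0.002,0.053,0.358],[0.002,0.053,0.358],[0.002,0.053,0.358]],"spin":[0,0,0,0,0,0,0,0,0,0,0,0]}' 40; python3 -c "
from h import *
plan([.528,-.238,.1175],18.4)
snap('wrist','w1');snap('top','t1')"
```

```text
time_s: 2.15
ee_pos: [0.5274, -0.2355, 0.2169]
eef_rot: [-2.52, 1.57, 2.516]
force: [0.2, 0.0, -0.0]
grip_width: 0.0943
t 2.15 tcp [ 0.5274 -0.2355  0.2169] jaw 18.52 q [-0.48  0.36  1.43  0.    1.35 -0.81] w 0.0943 F [ 0.2  0.  -0. ]
 slide [ 0.0994 -0.0002  0.0027]
 spin 0.12 dq1 3.4 tool x [-0.001  0.001 -1.   ]
```

View pics/w1.png

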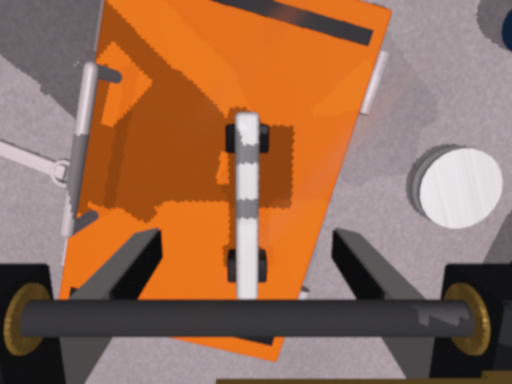

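The wrist picture shows the bar vertical at u≈247, with its feet at rows 138 and 265. The grip line is centred on the bar. I'll check the middle point by ray.

```bash
python3 -c "
from h import *
f=onz('wrist',[(247,138),(247,265)],.1355-.027); print(f, f.mean(0)); e=onz('wrist',[(247,113)],.1355);print(e)"
python3 -m creep '{"hand":[-1,-1,-1,-1,-1,-1],"slide":[[0.04,0,0.002],[0.08,0,0.002],[0.099,0,0.002],[0.099,0,0.002],[0.099,0,0.002],[0.099,0,0.002]],"spin":[0,0,0,0,0,0]}' 40
```

```text
[[ 0.51145784 -0.18509048  0.1085    ]
 [ 0.54644807 -0.28900944  0.1085    ]] [ 0.52895295 -0.23704996  0.1085    ]
[[ 0.50535123 -0.16711949  0.1355    ]]
time_s: 2.75
ee_pos: [0.5292, -0.2379, 0.1205]
eef_rot: [0.761, 1.568, -0.486]
force: [-0.4, -0.3, 0.1]
grip_width: 0.0939
```

```bash
python3 -m creep '{"hand":[1,1,1,1,1,1,1,1,1,1],"slide":[[0,0,0],[0,0,0],[0,0,0],[0,0,0],[0,0,0],[0,0,0],[0,0,0],[0,0,0],[0,0,0],[0,0,0]],"spin":[0,0,0,0,0,0,0,0,0,0]}' 40;  python3 -c "
from h import *
plan([.528,-.238,.1575])"
```

```text
time_s: 3.58
ee_pos: [0.5284, -0.2379, 0.1182]
eef_rot: [-2.584, 1.571, 2.451]
force: [0.8, 0.2, 0.3]
grip_width: 0.0311
t 3.58 tcp [ 0.5284 -0.2379  0.1182] jaw 18.52 q [-0.49  0.46  1.54  0.    1.15 -0.81] w 0.0311 F [0.8 0.2 0.3]
 slide [-0.0393 -0.0004  0.    ]
```

```bash
python3 -m creep '{"hand":[1,1,1,1,1],"slide":[[0,0,0],[0,0,0],[0,0,0],[0,0,0],[0,0,0]],"spin":[0,0,0,0,0]}' 40
```

```text
time_s: 4.0
ee_pos: [0.5283, -0.2379, 0.1182]
eef_rot: [-2.663, 1.571, 2.372]
force: [-0.3, 0.4, -0.3]
grip_width: 0.0176
```

```bash
python3 -m creep '{"hand":[1,1,1,1,1],"slide":[[-0.03,0,0],[-0.06,0,0],[-0.085,0,0],[-0.085,0,0],[-0.085,0,0]],"spin":[0,0,0,0,0]}' 40;  python3 -c "
from h import *
plan([.392,.262,.2],-1.1)"
```

```text
time_s: 4.42
ee_pos: [0.5286, -0.238, 0.2039]
eef_rot: [0.77, 1.569, -0.477]
force: [-0.3, 0.5, -2.8]
grip_width: 0.0177
t 4.42 tcp [ 0.5286 -0.238   0.2039] jaw 18.52 q [-0.49  0.37  1.45  0.    1.32 -0.81] w 0.0177 F [-0.3  0.5 -2.8]
 slide [ 0.0033  0.0293 -0.5175]
 spin 19.62 dq1 61.6 tool x [ 0.002 -0.001 -1.   ]
```

Weight −2.8 N is about 0.22 kg plus, so the pull is held.

```bash
python3 -m creep '{"hand":[1,1,1,1,1,1,1,1,1,1,1,1],"slide":[[0.003,0.002,-0.03],[0.003,0.004,-0.07],[0.003,0.006,-0.11],[0.003,0.009,-0.15],[0.003,0.011,-0.19],[0.003,0.013,-0.23],[0.003,0.015,-0.27],[0.003,0.018,-0.31],[0.003,0.02,-0.35],[0.003,0.022,-0.39],[0.003,0.024,-0.43],[0.003,0.026,-0.46]],"spin":[2,4,6,8,10,12,14,16,17,18,19,19.6]}' 40;python3 -m creep '{"hand":[1,1,1,1,1],"slide":[[0,-0.015,-0.03],[0,-0.018,-0.053],[0,-0.018,-0.053],[0,-0.018,-0.053],[0,-0.018,-0.053]],"spin":[0,0,0,0,0]}' 40;  python3 -c "
from h import *
plan([.392,.262,.055],-1.1);snap('wrist','w2')"
```

```text
time_s: 5.42
ee_pos: [0.4051, 0.2087, 0.1988]
eef_rot: [-1.263, 1.568, -2.853]
force: [0.2, 0.2, -2.2]
grip_width: 0.0175
time_s: 5.83
ee_pos: [0.3896, 0.2593, 0.1991]
eef_rot: [-0.967, 1.569, -2.556]
force: [0.4, -1.0, -1.2]
grip_width: 0.0176
t 5.83 tcp [0.3896 0.2593 0.1991] jaw -1.08 q [ 0.51  0.13  1.76 -0.    1.25  0.53] w 0.0176 F [ 0.4 -1.  -1.2]
 slide [ 0.1441  0.0026 -0.0029]
 spin 0.02 dq1 4.6 tool x [-0.002 -0.001 -1.   ]
```

View pics/w2.png

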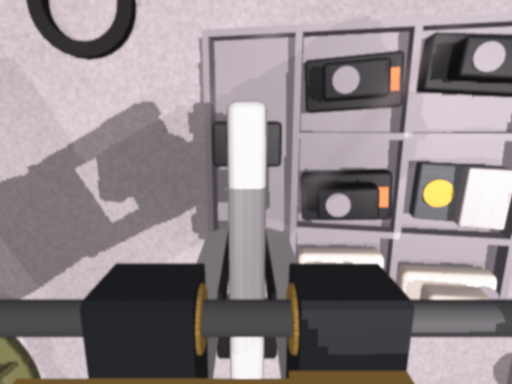

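```bash
python3 -c "
from h import *
print(onz('wrist',[(204,130),(212,130)],.035), onz('wrist',[(293,130),(301,130)],.051))"
python3 -m creep '{"hand":[1,1,1,1,1,1,1],"slide":[[0.03,0.002,-0.001],[0.06,0.002,-0.002],[0.09,0.002,-0.002],[0.115,0.002,-0.002],[0.13,0.002,-0.002],[0.138,0.002,-0.002],[0.138,0.002,-0.002]],"spin":[0,0,0,0,0,0,0]}' 40
```

```text
[[0.35035953 0.31681668 0.035     ]
 [0.35800893 0.31666946 0.035     ]] [[0.43334121 0.3157201  0.051     ]
 [0.4406219  0.31557997 0.051     ]]
time_s: 6.47
ee_pos: [0.3916, 0.2608, 0.0609]
eef_rot: [-1.024, 1.568, -2.615]
force: [0.0, -0.2, -2.4]
grip_width: 0.0177
```

```bash
python3 -m creep '{"hand":[1,1,1,1],"slide":[[0.003,0.001,0],[0.006,0.002,0],[0.008,0.003,0],[0.008,0.003,0]],"spin":[0,0,0,0]}' 40;python3 -m creep '{"hand":[1,1,0.3,0.15,0.15,0.15,0.15],"slide":[[0,0,0],[0.001,0,0],[0.001,0,0],[0.001,0,0],[0.001,0,0],[0.001,0,0],[0.001,0,0]],"spin":[0,0,0,0,0,0,0]}' 10
```

```text
time_s: 6.8
ee_pos: [0.3953, 0.2618, 0.0545]
eef_rot: [2.031, 1.57, 0.441]
force: [-0.2, 1.0, -2.5]
grip_width: 0.0174
time_s: 7.38
ee_pos: [0.3951, 0.2618, 0.0533]
eef_rot: [2.052, 1.571, 0.462]
force: [0.3, -0.2, 0.3]
grip_width: 0.0394
```

```bash
python3 -m creep '{"hand":[0.15,0.15,0.15,0.15,0.15,0.15,0.15],"slide":[[-0.02,0,0],[-0.05,0,0],[-0.09,0,0],[-0.13,0,0],[-0.15,0,0],[-0.15,0,0],[-0.15,0,0]],"spin":[0,0,0,0,0,0,0]}' 40; python3 -c "
from h import *
plan([.399,-.233,.2],3.65)"
```

```text
time_s: 7.97
ee_pos: [0.3952, 0.2619, 0.2039]
eef_rot: [2.075, 1.569, 0.485]
force: [-0.5, 0.8, -0.4]
grip_width: 0.0399
t 7.97 tcp [0.3952 0.2619 0.2039] jaw -1.08 q [ 0.51  0.14  1.74 -0.    1.26  0.53] w 0.0399 F [-0.5  0.8 -0.4]
 slide [0.0034 0.0131 0.4948]
 spin -4.73 dq1 -59.4 tool x [ 0.002  0.001 -1.   ]
```

```bash
python3 -m creep '{"hand":[0.15,0.15,0.15,0.15,0.15,0.15,0.15,0.15,0.15,0.15,0.15,0.15],"slide":[[0.003,0.013,0.495],[0.003,0.013,0.495],[0.003,0.013,0.495],[0.003,0.013,0.495],[0.003,0.013,0.495],[0.003,0.013,0.495],[0.003,0.013,0.495],[0.003,0.013,0.495],[0.003,0.013,0.495],[0.003,0.013,0.495],[0.003,0.013,0.495],[0.003,0.013,0.495]],"spin":[-4.7,-4.7,-4.7,-4.7,-4.7,-4.7,-4.7,-4.7,-4.7,-4.7,-4.7,-4.7]}' 40; python3 -c "
from h import *
plan([.399,-.233,.2],3.65);snap('top','t3',(115,165,435,290),2.5)"
```

```text
time_s: 8.97
ee_pos: [0.3975, -0.2356, 0.1986]
eef_rot: [-2.216, 1.568, 2.559]
force: [1.6, 0.6, 0.4]
grip_width: 0.0398
t 8.97 tcp [ 0.3975 -0.2356  0.1986] jaw 3.57 q [-0.61  0.12  1.78 -0.    1.25 -0.68] w 0.0398 F [1.6 0.6 0.4]
 slide [-0.0014  0.0016 -0.0025]
 spin -0.08 dq1 4.9 tool x [-0.002  0.001 -1.   ]
```

View pics/t3.png

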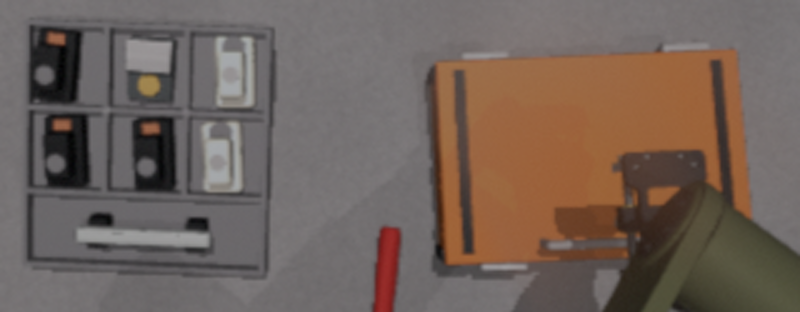

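The pull lies in the trough (bar at about (143,237)) and the lid is bare. Next I grip the lid handle.

```bash
python3 -m creep '{"hand":[0.15,0.15,0.15,0.15,0.15,0.15],"slide":[[0.02,0.001,-0.002],[0.045,0.001,-0.002],[0.063,0.001,-0.002],[0.07,0.001,-0.002],[0.07,0.001,-0.002],[0.07,0.001,-0.002]],"spin":[0,0,0,0,0,0]}' 40; python3 -c "
from h import *
plan([.399,-.233,.1295],3.65);snap('wrist','w3')"
```

```text
time_s: 9.52
ee_pos: [0.3995, -0.2312, 0.1302]
eef_rot: [-2.252, 1.57, 2.524]
force: [0.4, -0.1, -0.0]
grip_width: 0.0402
t 9.52 tcp [ 0.3995 -0.2312  0.1302] jaw 3.62 q [-0.6   0.2   1.86  0.    1.09 -0.67] w 0.0402 F [ 0.4 -0.1 -0. ]
 slide [ 0.0007 -0.0006  0.0018]
 spin -0.03 dq1 4.3 tool x [-0.001  0.    -1.   ]
```

View pics/w3.png

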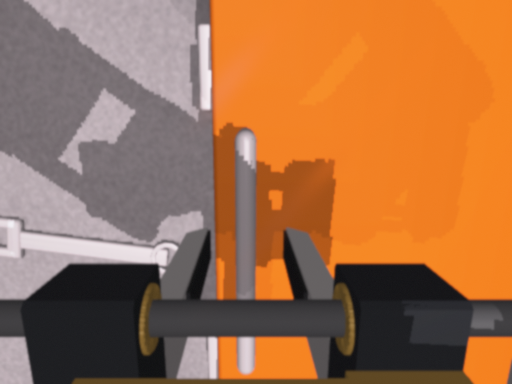

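```bash
python3 -m creep '{"hand":[1,1,1,1,1,1],"slide":[[0,0,0],[0,0,0],[0,0,0],[0,0,0],[0,0,0],[0,0,0]],"spin":[0,0,0,0,0,0]}' 25; python3 -c "
from h import *
plan([.399,-.233,.1295],3.65)
r=np.hypot(.2,.055);a0=np.arctan2(.055,-.2)
for t in np.arange(0,1.76,.0729): a=a0-t; print(round(t,3),round(-(r*np.sin(a)-.055),4),round(r*np.cos(a)+.2,4))"
```

```text
time_s: 10.07
ee_pos: [0.3989, -0.2314, 0.1304]
eef_rot: [-1.587, 1.569, -3.094]
force: [-6.3, 0.3, 5.2]
grip_width: 0.0094
t 10.07 tcp [ 0.3989 -0.2314  0.1304] jaw 3.62 q [-0.6   0.2   1.86 -0.    1.09 -0.67] w 0.0094 F [-6.3  0.3  5.2]
 slide [0.0009 0.     0.0016]
 spin -0.03 dq1 4.4 tool x [-0.001 -0.    -1.   ]
0.0 -0.0 0.0
0.073 -0.0144 0.0045
0.146 -0.0285 0.0101
0.219 -0.0421 0.0167
0.292 -0.0552 0.0243
0.365 -0.0677 0.0327
0.437 -0.0795 0.0421
0.51 -0.0907 0.0523
0.583 -0.101 0.0633
0.656 -0.1106 0.0751
0.729 -0.1192 0.0875
0.802 -0.127 0.1005
0.875 -0.1337 0.114
0.948 -0.1395 0.128
1.021 -0.1442 0.1423
1.094 -0.1479 0.157
1.166 -0.1505 0.1719
1.239 -0.152 0.1869
1.312 -0.1524 0.202
1.385 -0.1517 0.2171
1.458 -0.1499 0.2321
1.531 -0.147 0.247
1.604 -0.1431 0.2616
1.677 -0.1381 0.2758
1.75 -0.132 0.2897
```

```bash
python3 -m creep '{"hand":[1,1,1,1,1,1,1,1,1,1,1,1],"slide":[[-0.0144,0.0045,0],[-0.0285,0.0101,0],[-0.0421,0.0167,0],[-0.0552,0.0243,0],[-0.0677,0.0327,0],[-0.0795,0.0421,0],[-0.0907,0.0523,0],[-0.101,0.0633,0],[-0.1106,0.0751,0],[-0.1192,0.0875,0],[-0.127,0.1005,0],[-0.1337,0.114,0]],"spin":[0,0,0,0,0,0,0,0,0,0,0,0]}' 25; python3 -c "
from h import *
plan([.399,-.233,.1295],3.65)"
```

```text
time_s: 11.07
ee_pos: [0.5132, -0.2245, 0.266]
eef_rot: [-0.066, 1.569, -1.575]
force: [-4.3, -1.3, 5.1]
grip_width: 0.0091
t 11.07 tcp [ 0.5132 -0.2245  0.266 ] jaw 3.59 q [-0.48  0.29  1.41 -0.    1.44 -0.54] w 0.0091 F [-4.3 -1.3  5.1]
 slide [ 0.1365 -0.1144  0.0011]
 spin -0.06 dq1 -2.9 tool x [-0.    -0.001 -1.   ]
```

```bash
python3 -m creep '{"hand":[1,1,1,1,1,1,1,1,1,1,1,1],"slide":[[-0.0058,0.014,0],[-0.0105,0.0283,0],[-0.0142,0.043,0],[-0.0168,0.0579,0],[-0.0183,0.0729,0],[-0.0187,0.088,0],[-0.018,0.1031,0],[-0.0162,0.1181,0],[-0.0133,0.133,0],[-0.0094,0.1476,0],[-0.0044,0.1618,0],[0.001,0.174,0]],"spin":[0,0,0,0,0,0,0,0,0,0,0,0]}' 25; python3 -c "
from h import *
plan([.399,-.233,.1295],3.65); snap('side','s4')"
```

```text
time_s: 12.07
ee_pos: [0.6876, -0.2132, 0.2627]
eef_rot: [-0.446, 1.57, -1.954]
force: [-0.7, -1.5, 0.2]
grip_width: 0.0092
t 12.07 tcp [ 0.6876 -0.2132  0.2627] jaw 3.61 q [-0.35  0.69  0.84 -0.    1.61 -0.41] w 0.0092 F [-0.7 -1.5  0.2]
 slide [ 0.1333 -0.2892  0.0015]
 spin -0.04 dq1 -10.1 tool x [-0. -0. -1.]
```

View pics/s4.png

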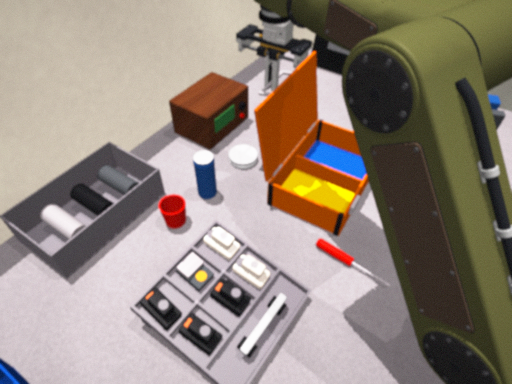

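```bash
python3 -m creep '{"hand":[0.7,0.4,0.4,0.4,0.4,0.4],"slide":[[0,0,0],[0,0,0],[0,0,0],[0,0,0],[0,0,0],[0,0,0]],"spin":[0,0,0,0,0,0]}' 25; python3 -m creep '{"hand":[0.4,0.4,0.4,0.4,0.4],"slide":[[-0.01,0,0],[-0.03,0,0],[-0.06,0,0],[-0.08,0,0],[-0.08,0,0]],"spin":[0,0,0,0,0]}' 25; python3 -c "
from h import *
plan([.56,.2,.30],-1.1); snap('side','s5')"
```

```text
time_s: 12.62
ee_pos: [0.6868, -0.2132, 0.2632]
eef_rot: [1.272, 1.57, -0.236]
force: [0.5, 0.4, 0.7]
grip_width: 0.0282
time_s: 13.03
ee_pos: [0.6872, -0.2133, 0.3492]
eef_rot: [1.158, 1.563, -0.349]
force: [-0.1, 0.4, 0.7]
grip_width: 0.0283
t 13.03 tcp [ 0.6872 -0.2133  0.3492] jaw 3.62 q [-0.35  0.7   0.64  0.    1.8  -0.41] w 0.0283 F [-0.1  0.4  0.7]
 slide [ 0.0472 -0.1012 -0.4206]
 spin 4.72 dq1 39.8 tool x [ 0.008 -0.003 -1.   ]
```

View pics/s5.png

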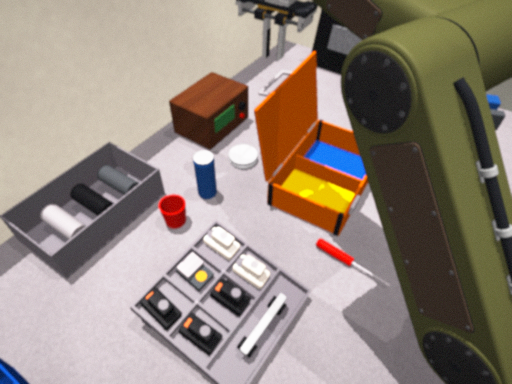

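```bash
python3 -m creep '{"hand":[0.15,0.15,0.15,0.15,0.15,0.15,0.15,0.15,0.15,0.15,0.15,0.15],"slide":[[0,-0.141,-0.39],[0,-0.141,-0.39],[0,-0.141,-0.39],[0,-0.141,-0.39],[0,-0.141,-0.39],[0,-0.141,-0.39],[0,-0.141,-0.39],[0,-0.141,-0.39],[0,-0.141,-0.39],[0,-0.141,-0.39],[0,-0.141,-0.39],[0,-0.141,-0.39]],"spin":[4.7,4.7,4.7,4.7,4.7,4.7,4.7,4.7,4.7,4.7,4.7,4.7]}' 40; python3 -c "
from h import *
plan([.52,.17,.35],-1.1); c=ctrl.calibration('wrist'); snap('wrist','w6',None,1.5); np.savez('pics/w6c.npz',**c); snap('top','t6',(275,100,440,290),3)"
```

```text
time_s: 14.08
ee_pos: [0.5206, 0.1686, 0.3425]
eef_rot: [-1.248, 1.57, -2.835]
force: [0.1, -0.3, -0.9]
grip_width: 0.0397
t 14.08 tcp [0.5206 0.1686 0.3425] jaw -0.9 q [ 0.25  0.23  1.31 -0.    1.6   0.26] w 0.0397 F [ 0.1 -0.3 -0.9]
 slide [-0.0075 -0.0007 -0.0014]
 spin 0.2 dq1 4.0 tool x [-0.001 -0.    -1.   ]
```

View pics/w6.png

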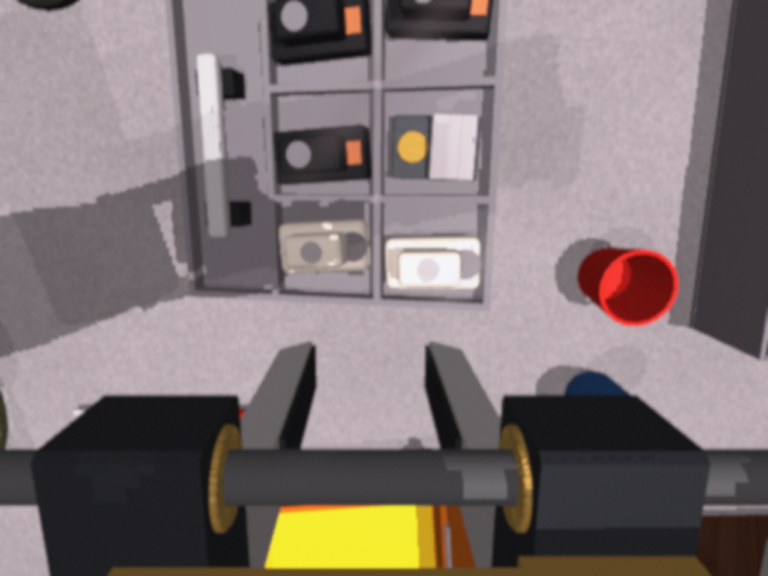

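View pics/t6.png

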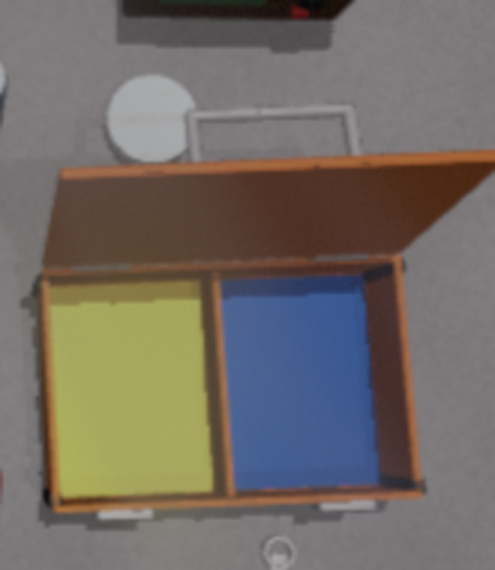

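Top view: the lid is leaning back, with yellow on the left (+y) and blue on the right (−y). The wrist view shows all five parts still in place. Next, part positions from the wrist rays.

```bash
cat >> h.py <<'E'
PSI=np.radians(-1.1); RC=np.array([.4874,.2605,.045])
NR=np.array([-np.sin(.2)*np.cos(PSI),-np.sin(.2)*np.sin(PSI),np.cos(.2)])
def onrack(n,uv,h,cal=None): return onplane(n,uv,RC+h*NR,NR,cal)
def inrack(P): 
    d=np.atleast_2d(P)-RC; return np.c_[d[:,0]*np.cos(PSI)+d[:,1]*np.sin(PSI),-d[:,0]*np.sin(PSI)+d[:,1]*np.cos(PSI)]
CC=np.array([.4885,-.2276]); CY=np.radians(3.65)
def case(x,y): return CC+np.array([x*np.cos(CY)-y*np.sin(CY),x*np.sin(CY)+y*np.cos(CY)])
E
python3 - <<'E'
from h import *
np.set_printoptions(precision=4,suppress=True)
c=dict(np.load('pics/w6c.npz'))
q=np.array([(429,269),(316,251)])/1.5
P=onrack('wrist',q,.052,c); print(P,inrack(P-.052*NR))
b=np.array([(386,238),(480,238),(480,292),(386,292)])/1.5
B=onrack('wrist',b,.024,c); print(B,B.mean(0),inrack(B))
im=cv2.imread('pics/w6.png'); cv2.imwrite('pics/w6z.png',cv2.resize(im[200:310,250:500],None,fx=3,fy=3,interpolation=cv2.INTER_CUBIC))
for y in(81,-81): print(case(0,y/1000))
E
```

```text
[[0.5672 0.1662 0.1146]
 [0.4772 0.1793 0.0963]] [[ 0.0919 -0.0927]
 [ 0.0016 -0.0814]]
[[0.5347 0.187  0.0794]
 [0.6106 0.1876 0.0947]
 [0.612  0.1428 0.0952]
 [0.5343 0.1405 0.0795]] [0.5729 0.1645 0.0872] [[ 0.0487 -0.0725]
 [ 0.1245 -0.0705]
 [ 0.1268 -0.1153]
 [ 0.0492 -0.1191]]
[ 0.4833 -0.1468]
[ 0.4937 -0.3084]
```

View pics/w6z.png

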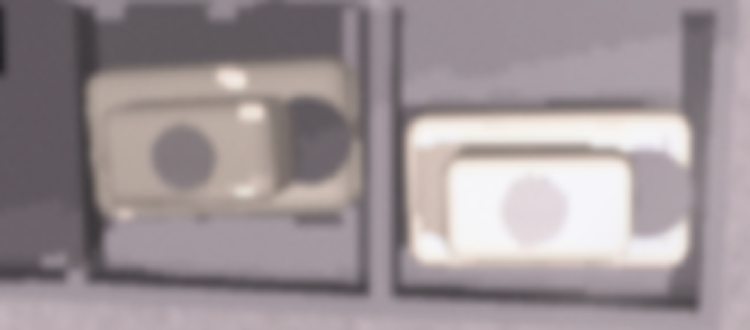

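```bash
python3 -c "
from h import *
plan([.569,.1655,.18],-89)"
```

```text
t 14.18 tcp [0.5217 0.1667 0.3424] jaw -1.09 q [ 0.24  0.23  1.31 -0.    1.6   0.26] w 0.04 F [-0.5 -0.3 -0.5]
 slide [0.1624 0.0475 0.0002]
 spin 87.91 dq1 2.3 tool x [-0.001 -0.    -1.   ]
```

```bash
python3 -m creep '{"hand":[0,0,0,0,0,0,0,0,0,0,0,0],"slide":[[0.162,0.0475,0],[0.162,0.0475,0],[0.162,0.0475,0],[0.162,0.0475,0],[0.162,0.0475,0],[0.162,0.0475,0],[0.162,0.0475,0],[0.162,0.0475,0],[0.162,0.0475,0],[0.162,0.0475,0],[0.162,0.0475,0],[0.162,0.0475,0]],"spin":[88,88,88,88,88,88,88,88,88,88,88,88]}' 40; python3 -c "
from h import *
plan([.569,.1655,.099],-89);c=ctrl.calibration('wrist'); snap('wrist','w7',None,1.5); np.savez('pics/w7c.npz',**c)"
```

```text
time_s: 15.18
ee_pos: [0.5695, 0.1646, 0.1803]
eef_rot: [0.303, 1.57, -2.795]
force: [1.0, 0.3, -0.4]
grip_width: 0.047
t 15.18 tcp [0.5695 0.1646 0.1803] jaw -87.51 q [ 0.22  0.42  1.43 -0.    1.29  1.75] w 0.047 F [ 1.   0.3 -0.4]
 slide [ 0.0813 -0.001   0.0004]
 spin 1.49 dq1 3.6 tool x [-0.001 -0.    -1.   ]
```

View pics/w7.png

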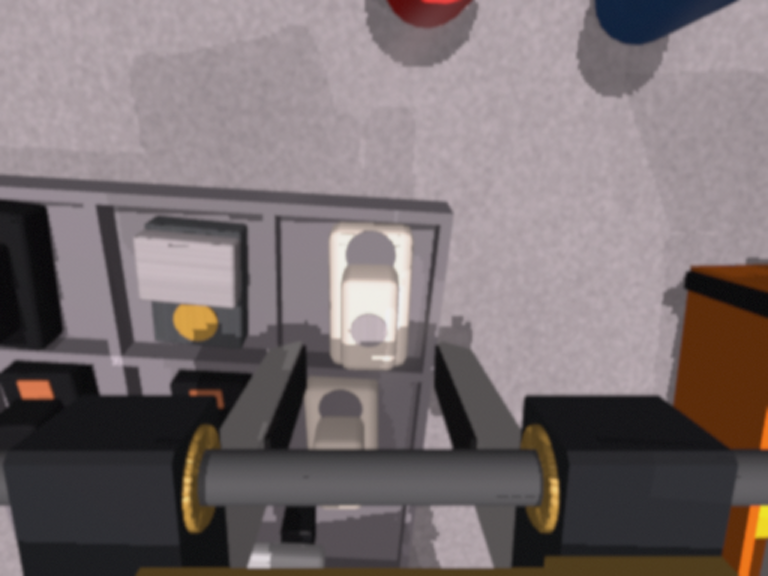

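The motor's block is at u≈369, on the gripper's centre line (370), and aligned with it. I'll descend and grip.

```bash
python3 -m creep '{"hand":[0,0,0,0,0,0,0],"slide":[[0.03,-0.001,0],[0.055,-0.001,0],[0.07,-0.001,0],[0.077,-0.001,0],[0.081,-0.001,0],[0.081,-0.001,0],[0.081,-0.001,0]],"spin":[1.5,1.5,1.5,1.5,1.5,1.5,1.5]}' 35;python3 -m creep '{"hand":[1,1,1,1,1,1,1],"slide":[[0,0,0],[0,0,0],[0,0,0],[0,0,0],[0,0,0],[0,0,0],[0,0,0]],"spin":[0,0,0,0,0,0,0]}' 35;python3 -m creep '{"hand":[1,1,1,1,1],"slide":[[-0.02,0,0],[-0.05,0,0],[-0.08,0,0],[-0.09,0,0],[-0.09,0,0]],"spin":[0,0,0,0,0]}' 35; python3 -c "
from h import *
p=case(.052,.042);print(p)
plan([*p,.2],-86.35)"
```

```text
time_s: 15.82
ee_pos: [0.5696, 0.167, 0.1008]
eef_rot: [-3.014, 1.57, 0.153]
force: [0.8, 0.4, 0.6]
grip_width: 0.047
time_s: 16.4
ee_pos: [0.5693, 0.1671, 0.1006]
eef_rot: [2.895, 1.57, -0.22]
force: [-1.3, -2.3, 5.9]
grip_width: 0.0273
time_s: 16.82
ee_pos: [0.5699, 0.1676, 0.1922]
eef_rot: [-2.905, 1.566, 0.263]
force: [0.3, 0.2, -2.3]
grip_width: 0.0282
[ 0.53772074 -0.1823748 ]
t 16.82 tcp [0.5699 0.1676 0.1922] jaw -88.52 q [0.22 0.41 1.42 0.   1.31 1.77] w 0.0282 F [ 0.3  0.2 -2.3]
 slide [-0.0083  0.349   0.0411]
 spin -2.17 dq1 -31.6 tool x [ 0.004  0.001 -1.   ]
```

```bash
python3 -c "
from h import *
for y in (.043,.119): print(case(0,y))
p=case(0,.043)
plan([*p,.2],-86.35)"
```

```text
[ 0.48576256 -0.18468722]
[ 0.48092429 -0.10884139]
t 16.82 tcp [0.5699 0.1676 0.1922] jaw -88.52 q [0.22 0.41 1.42 0.   1.31 1.77] w 0.0282 F [ 0.3  0.2 -2.3]
 slide [-0.0085  0.35    0.0931]
 spin -2.17 dq1 -33.7 tool x [ 0.004  0.001 -1.   ]
```

```bash
python3 -m creep '{"hand":[1,1,1,1,1,1,1,1,1,1,1,1],"slide":[[-0.004,0.025,0.006],[-0.008,0.06,0.016],[-0.008,0.095,0.025],[-0.008,0.13,0.034],[-0.008,0.165,0.044],[-0.008,0.2,0.053],[-0.008,0.235,0.062],[-0.008,0.27,0.072],[-0.008,0.305,0.081],[-0.008,0.335,0.089],[-0.008,0.35,0.093],[-0.008,0.35,0.093]],"spin":[-2.2,-2.2,-2.2,-2.2,-2.2,-2.2,-2.2,-2.2,-2.2,-2.2,-2.2,-2.2]}' 35; python3 -c "
from h import *
p=case(0,.043)
plan([*p,.056],-86.35);snap('wrist','w8')"
```

```text
time_s: 17.82
ee_pos: [0.4837, -0.1873, 0.1957]
eef_rot: [-0.383, 1.568, 2.82]
force: [0.8, 0.2, -2.4]
grip_width: 0.0279
t 17.82 tcp [ 0.4837 -0.1873  0.1957] jaw -86.51 q [-0.44  0.25  1.63 -0.    1.27  1.07] w 0.0279 F [ 0.8  0.2 -2.4]
 slide [ 0.1397 -0.0024 -0.0026]
 spin -0.16 dq1 4.4 tool x [-0.003  0.001 -1.   ]
```

View pics/w8.png

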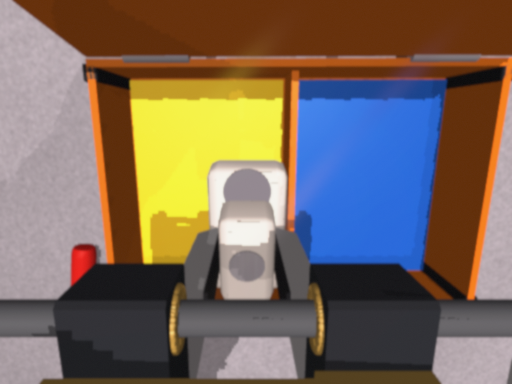

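```bash
python3 -c "
from h import *
P=onz('wrist',[(294,100),(291,220)],.061);print(P,[(np.linalg.inv(np.array([[np.cos(CY),-np.sin(CY)],[np.sin(CY),np.cos(CY)]]))@(p[:2]-CC)).round(4) for p in P])"
python3 -m creep '{"hand":[1,1,1,1,1,1,1],"slide":[[0.03,-0.001,-0.001],[0.06,-0.002,-0.002],[0.09,-0.002,-0.002],[0.115,-0.002,-0.002],[0.13,-0.002,-0.002],[0.139,-0.002,-0.002],[0.139,-0.002,-0.002]],"spin":[0,0,0,0,0,0,0]}' 35;python3 -m creep '{"hand":[1,1,1,1,1],"slide":[[0.003,0,0],[0.005,0,0],[0.007,0,0],[0.007,0,0],[0.007,0,0]],"spin":[0,0,0,0,0]}' 12
```

```text
[[ 0.56932108 -0.22073604  0.061     ]
 [ 0.46269107 -0.22805056  0.061     ]] [array([0.0811, 0.0017]), array([-0.0258,  0.0012])]
time_s: 18.45
ee_pos: [0.486, -0.1814, 0.0566]
eef_rot: [-0.525, 1.567, 2.682]
force: [-0.2, -0.0, -2.4]
grip_width: 0.0279
time_s: 18.87
ee_pos: [0.4882, -0.1831, 0.0533]
eef_rot: [2.766, 1.567, -0.312]
force: [4.3, 1.4, 5.2]
grip_width: 0.0281
```

```bash
python3 -m creep '{"hand":[0.6,0.15,0.15,0.15],"slide":[[0,0,0],[0,0,0],[0,0,0],[0,0,0]],"spin":[0,0,0,0]}' 12;python3 -m creep '{"hand":[0.15,0.15,0.15,0.15,0.15,0.15],"slide":[[-0.02,0,0],[-0.06,0,0],[-0.1,0,0],[-0.14,0,0],[-0.15,0,0],[-0.15,0,0]],"spin":[0,0,0,0,0,0]}' 35; python3 -c "
from h import *
plan([.477,.165,.20],-88);snap('wrist','w9'); snap('top','t9',(115,165,435,290),2.5)"
```

```text
time_s: 19.2
ee_pos: [0.4867, -0.1829, 0.0519]
eef_rot: [-0.099, 1.57, 3.107]
force: [-0.9, -0.5, 0.2]
grip_width: 0.0396
time_s: 19.7
ee_pos: [0.4878, -0.1833, 0.205]
eef_rot: [2.624, 1.565, -0.453]
force: [1.2, 0.4, 0.4]
grip_width: 0.0401
t 19.7 tcp [ 0.4878 -0.1833  0.205 ] jaw -86.33 q [-0.43  0.24  1.62 -0.    1.28  1.08] w 0.0401 F [1.2 0.4 0.4]
 slide [ 0.0041 -0.3483 -0.0115]
 spin 1.67 dq1 43.7 tool x [ 0.005 -0.002 -1.   ]
```

View pics/w9.png

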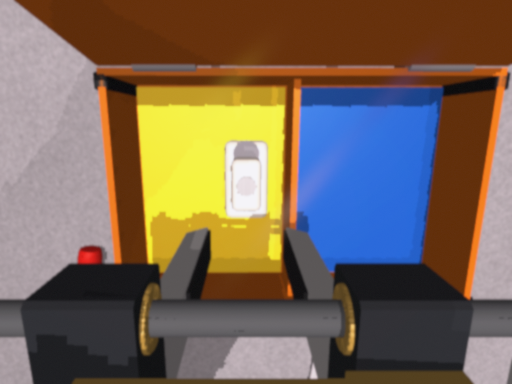

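View pics/t9.png

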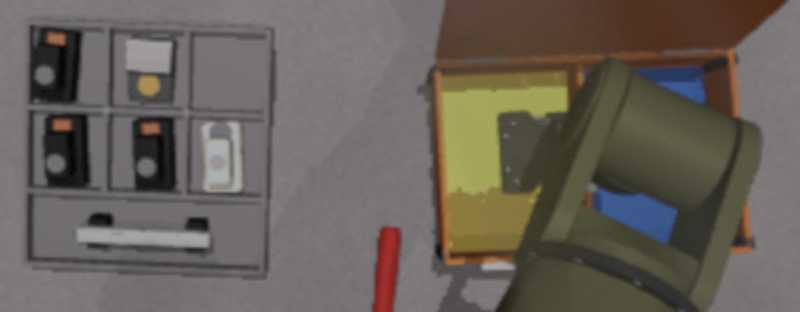

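```bash
python3 -m creep '{"hand":[0,0,0,0,0,0,0,0,0,0,0,0],"slide":[[0.004,-0.361,-0.01],[0.004,-0.361,-0.01],[0.004,-0.361,-0.01],[0.004,-0.361,-0.01],[0.004,-0.361,-0.01],[0.004,-0.361,-0.01],[0.004,-0.361,-0.01],[0.004,-0.361,-0.01],[0.01,-0.361,-0.01],[0.02,-0.361,-0.01],[0.03,-0.361,-0.01],[0.03,-0.361,-0.01]],"spin":[1.7,1.7,1.7,1.7,1.7,1.7,1.7,1.7,1.7,1.7,1.7,1.7]}' 35; python3 -c "
from h import *
plan([.477,.179,.0805],-88);c=ctrl.calibration('wrist'); snap('wrist','w10',None,1.5); np.savez('pics/w10c.npz',**c)"
```

```text
time_s: 20.8
ee_pos: [0.4724, 0.1771, 0.1684]
eef_rot: [0.299, 1.565, -2.809]
force: [-0.6, -0.1, -1.2]
grip_width: 0.0473
t 20.8 tcp [0.4724 0.1771 0.1684] jaw -88.02 q [ 0.29  0.25  1.7  -0.    1.2   1.82] w 0.0473 F [-0.6 -0.1 -1.2]
 slide [ 0.0878 -0.0019 -0.0051]
 spin -0.02 dq1 4.2 tool x [-0.005 -0.002 -1.   ]
```

View pics/w10.png

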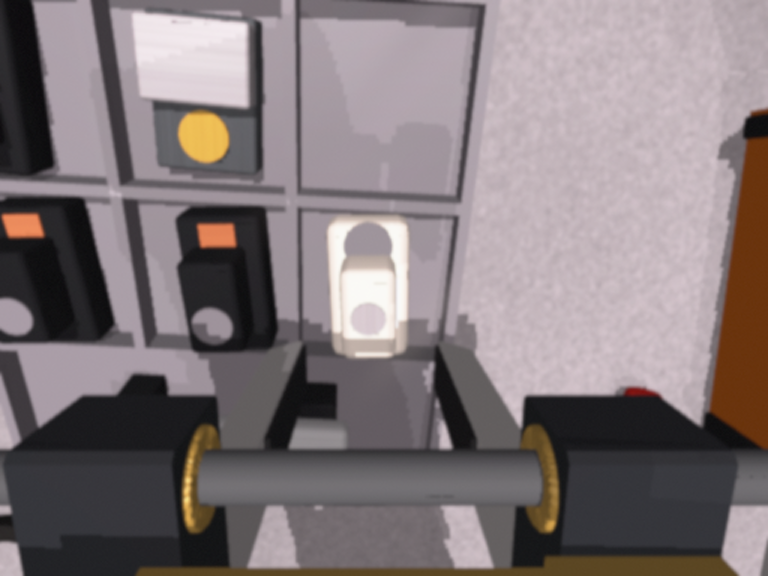

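```bash
python3 -c "
from h import *
c=dict(np.load('pics/w10c.npz'))
print(onrack('wrist',np.array([(368,318),(368,305),(370,258),(368,343)])/1.5,.052,c))
B=onrack('wrist',np.array([(328,218),(408,218),(405,355),(333,355)])/1.5,.024,c);print(B,B.mean(0),B.mean(0)+.028*NR)"
```

```text
[[0.47288884 0.17805248 0.09543745]
 [0.47980386 0.17828465 0.09683803]
 [0.5035175  0.17815245 0.10164465]
 [0.45910988 0.17758985 0.09264663]]
[[0.51913453 0.19985138 0.07615587]
 [0.52056817 0.15954831 0.07660327]
 [0.44205329 0.15596585 0.06070439]
 [0.44047441 0.19701609 0.06022465]] [0.4805576  0.17809541 0.06842204] [0.47499588 0.1782022  0.09586391]
```

```bash
python3 -m creep '{"hand":[0,0,0,0,0,0,0],"slide":[[0.03,-0.001,-0.003],[0.055,-0.001,-0.004],[0.07,-0.001,-0.004],[0.08,-0.001,-0.004],[0.088,-0.001,-0.004],[0.088,-0.001,-0.004],[0.088,-0.001,-0.004]],"spin":[0,0,0,0,0,0,0]}' 35;python3 -m creep '{"hand":[1,1,1,1,1,1,1],"slide":[[0,0,0],[0,0,0],[0,0,0],[0,0,0],[0,0,0],[0,0,0],[0,0,0]],"spin":[0,0,0,0,0,0,0]}' 35;python3 -m creep '{"hand":[1,1,1,1,1,1],"slide":[[-0.02,0,0],[-0.05,0,0],[-0.08,0,0],[-0.11,0,0],[-0.12,0,0],[-0.12,0,0]],"spin":[0,0,0,0,0,0]}' 35; python3 -c "
from h import *
plan([*case(0,.119),.2],-86.35)"
```

```text
time_s: 21.43
ee_pos: [0.4781, 0.1789, 0.0845]
eef_rot: [-2.984, 1.57, 0.192]
force: [0.1, 0.5, -0.2]
grip_width: 0.0467
time_s: 22.02
ee_pos: [0.478, 0.1792, 0.0845]
eef_rot: [3.104, 1.57, -0.003]
force: [-1.4, -1.0, 6.3]
grip_width: 0.0274
time_s: 22.52
ee_pos: [0.4785, 0.1795, 0.2059]
eef_rot: [-2.873, 1.567, 0.303]
force: [0.2, 0.1, -2.2]
grip_width: 0.028
t 22.52 tcp [0.4785 0.1795 0.2059] jaw -88.02 q [0.29 0.22 1.64 0.   1.28 1.82] w 0.028 F [ 0.2  0.1 -2.2]
 slide [0.0055 0.2882 0.0076]
 spin -1.67 dq1 -29.2 tool x [ 0.004  0.001 -1.   ]
```

```bash
python3 -m creep '{"hand":[1,1,1,1,1,1,1,1,1,1,1],"slide":[[0.004,0.025,0.001],[0.005,0.06,0.002],[0.005,0.095,0.003],[0.005,0.13,0.004],[0.005,0.165,0.005],[0.005,0.2,0.006],[0.005,0.235,0.007],[0.005,0.265,0.008],[0.005,0.288,0.008],[0.005,0.288,0.008],[0.005,0.288,0.008]],"spin":[-1.7,-1.7,-1.7,-1.7,-1.7,-1.7,-1.7,-1.7,-1.7,-1.7,-1.7]}' 35; python3 -c "
from h import *
plan([*case(0,.119),.06],-86.35);snap('wrist','w11')"
```

```text
time_s: 23.43
ee_pos: [0.4789, -0.1095, 0.1968]
eef_rot: [-0.407, 1.568, 2.797]
force: [0.1, -0.1, -3.3]
grip_width: 0.0277
t 23.43 tcp [ 0.4789 -0.1095  0.1968] jaw -86.45 q [-0.3   0.19  1.7   0.    1.26  1.21] w 0.0277 F [ 0.1 -0.1 -3.3]
 slide [ 0.1368 -0.0004 -0.0024]
 spin -0.1 dq1 4.4 tool x [-0.003  0.001 -1.   ]
```

View pics/w11.png

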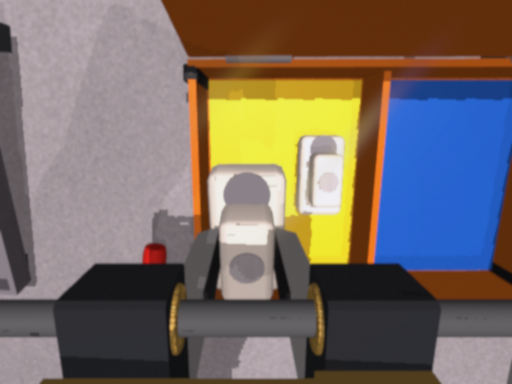

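```bash
python3 -m creep '{"hand":[1,1,1,1,1,1,1],"slide":[[0.03,-0.001,-0.001],[0.06,-0.001,-0.002],[0.09,-0.001,-0.002],[0.115,-0.001,-0.002],[0.13,-0.001,-0.002],[0.136,-0.001,-0.002],[0.136,-0.001,-0.002]],"spin":[0,0,0,0,0,0,0]}' 35;python3 -m creep '{"hand":[1,1,1,1,1],"slide":[[0.003,0,0],[0.006,0,0],[0.009,0,0],[0.009,0,0],[0.009,0,0]],"spin":[0,0,0,0,0]}' 12;python3 -m creep '{"hand":[0.6,0.15,0.15,0.15],"slide":[[0,0,0],[0,0,0],[0,0,0],[0,0,0]],"spin":[0,0,0,0]}' 12;python3 -m creep '{"hand":[0.15,0.15,0.15,0.15,0.15,0.15],"slide":[[-0.02,0,0],[-0.06,0,0],[-0.1,0,0],[-0.14,0,0],[-0.15,0,0],[-0.15,0,0]],"spin":[0,0,0,0,0,0]}' 35; python3 -c "
from h import *
plan([.46,.265,.18],-88.5);snap('wrist','w12'); snap('top','t12',(115,165,435,290),2.5)"
```

```text
time_s: 24.07
ee_pos: [0.4808, -0.1067, 0.0614]
eef_rot: [-0.382, 1.568, 2.825]
force: [-0.3, 0.6, -2.9]
grip_width: 0.028
time_s: 24.48
ee_pos: [0.4831, -0.1081, 0.0554]
eef_rot: [2.834, 1.566, -0.244]
force: [5.3, -0.0, 6.2]
grip_width: 0.0277
time_s: 24.82
ee_pos: [0.4812, -0.1077, 0.0538]
eef_rot: [-0.274, 1.57, 2.931]
force: [-0.0, -0.1, -0.8]
grip_width: 0.0398
time_s: 25.32
ee_pos: [0.4825, -0.1081, 0.2068]
eef_rot: [2.77, 1.566, -0.308]
force: [-0.1, 0.3, -0.3]
grip_width: 0.0401
t 25.32 tcp [ 0.4825 -0.1081  0.2068] jaw -86.33 q [-0.29  0.18  1.69 -0.    1.27  1.21] w 0.0401 F [-0.1  0.3 -0.3]
 slide [ 0.0261 -0.3738 -0.0013]
 spin 2.17 dq1 46.8 tool x [ 0.005 -0.002 -1.   ]
```

View pics/w12.png

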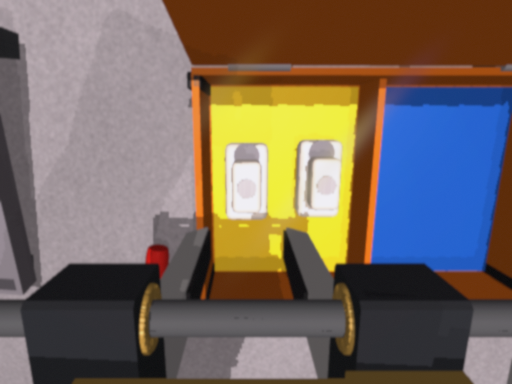

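View pics/t12.png

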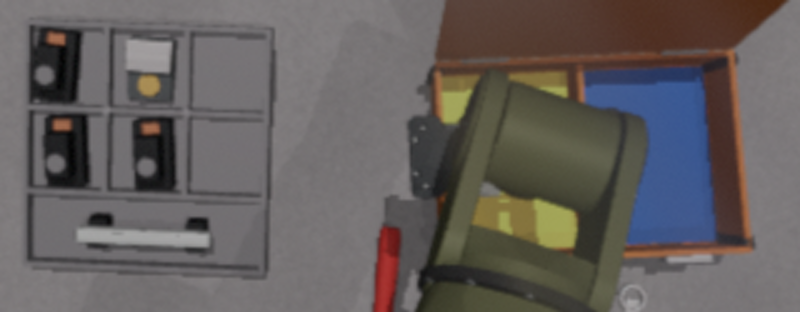

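Both motors sit flat in the yellow compartment. Next are the front-row actuators.

```bash
python3 -c "
from h import *
c=dict(np.load('pics/w10c.npz'))
b=onrack('wrist',np.array([(180,210),(265,207),(275,345),(193,350)])/1.5,.024,c);print(b,b.mean(0),b.mean(0)+.028*NR)
p=b.mean(0)+.028*NR
plan([p[0],p[1],.17],-88.5)"
```

```text
[[0.52053607 0.27421892 0.07615052]
 [0.52355484 0.23137729 0.07692906]
 [0.44566365 0.22988344 0.06114846]
 [0.44065276 0.27681913 0.05995024]] [0.48260183 0.25307469 0.06854457] [0.47704011 0.25318148 0.09598643]
t 25.42 tcp [ 0.4811 -0.1077  0.2028] jaw -86.33 q [-0.29  0.18  1.69 -0.    1.27  1.21] w 0.0401 F [-0.1  0.1 -0.1]
 slide [ 0.033  -0.3604 -0.0191]
 spin 2.17 dq1 44.8 tool x [-0.001  0.    -1.   ]
```

```bash
python3 -m creep '{"hand":[0,0,0,0,0,0,0,0,0,0,0,0],"slide":[[0.004,-0.36,-0.019],[0.004,-0.36,-0.019],[0.004,-0.36,-0.019],[0.004,-0.36,-0.019],[0.004,-0.36,-0.019],[0.004,-0.36,-0.019],[0.004,-0.36,-0.019],[0.004,-0.36,-0.019],[0.01,-0.36,-0.019],[0.02,-0.36,-0.019],[0.033,-0.36,-0.019],[0.033,-0.36,-0.019]],"spin":[2,2,2,2,2,2,2,2,2,2,2,2]}' 35; python3 -c "
from h import *
plan([.479,.253,.080],-88);c=ctrl.calibration('wrist'); snap('wrist','w13',None,1.5); np.savez('pics/w13c.npz',**c)"
```

```text
time_s: 26.42
ee_pos: [0.4758, 0.2519, 0.1664]
eef_rot: [0.413, 1.564, -2.699]
force: [0.2, -0.8, -0.3]
grip_width: 0.0467
t 26.42 tcp [0.4758 0.2519 0.1664] jaw -88.29 q [ 0.42  0.32  1.61 -0.    1.22  1.96] w 0.0467 F [ 0.2 -0.8 -0.3]
 slide [ 0.0864 -0.0012 -0.0038]
 spin -0.29 dq1 3.8 tool x [-0.007 -0.003 -1.   ]
```

View pics/w13.png

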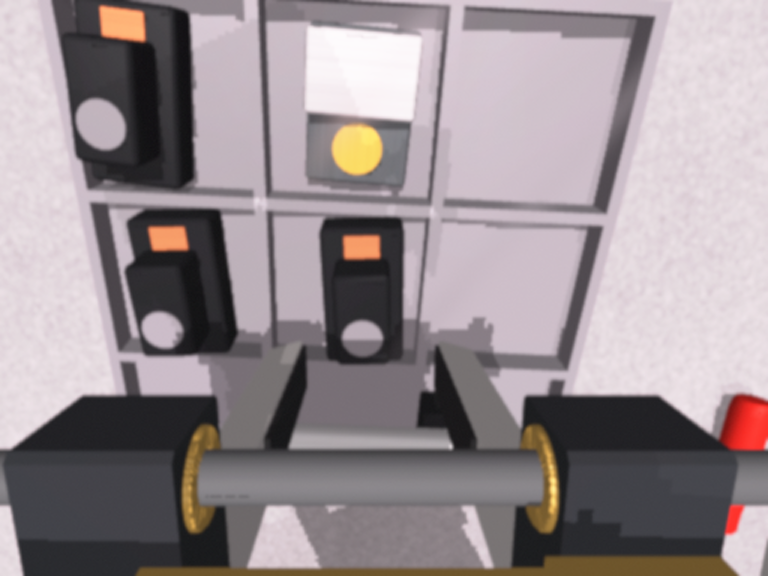

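```bash
cat >> h.py <<'E'
def part(npz,base,blk=None):
    c=dict(np.load(npz)); b=onrack('wrist',np.array(base)/1.5,.024,c); m=b.mean(0)+.028*NR
    L=(b[0]+b[1]-b[2]-b[3])/2; W=(b[0]+b[3]-b[1]-b[2])/2
    print("len",np.linalg.norm(L).round(4),"wid",np.linalg.norm(W).round(4),"yaw",np.degrees(np.arctan2(L[1],L[0])).round(1),"blocktop",m.round(4),"rack",inrack(m-.052*NR).round(3))
    if blk is not None: print("blk",onrack('wrist',np.array(blk)/1.5,.052,c).round(4))
    return m
E
python3 -c "
from h import *
m=part('pics/w13c.npz',[(322,222),(403,220),(401,358),(328,360)],[(362,264),(362,357)])
plan([m[0]+.002,m[1],m[2]-.018],-89)"
```

```text
len 0.0807 wid 0.041 yaw 2.2 blocktop [0.4766 0.2555 0.0959] rack [[-0.    -0.005]]
blk [[0.5042 0.2564 0.1015]
 [0.4552 0.2552 0.0915]]
t 26.47 tcp [0.4764 0.2518 0.1681] jaw -88.34 q [ 0.42  0.32  1.6  -0.    1.22  1.96] w 0.0469 F [-0.3  0.1  0.7]
 slide [ 0.0902 -0.0038 -0.0028]
 spin 0.66 dq1 4.1 tool x [-0.005 -0.002 -1.   ]
```

```bash
python3 -m creep '{"hand":[0,0,0,0,0,0,0],"slide":[[0.03,-0.0037,-0.0025],[0.055,-0.0037,-0.0025],[0.07,-0.0037,-0.0025],[0.08,-0.0037,-0.0025],[0.088,-0.0037,-0.0025],[0.088,-0.0037,-0.0025],[0.088,-0.0037,-0.0025]],"spin":[0,0,0,0,0,0,0]}' 35;python3 -m creep '{"hand":[1,1,1,1,1,1,1],"slide":[[0,0,0],[0,0,0],[0,0,0],[0,0,0],[0,0,0],[0,0,0],[0,0,0]],"spin":[0,0,0,0,0,0,0]}' 35;python3 -m creep '{"hand":[1,1,1,1,1,1],"slide":[[-0.02,0,0],[-0.05,0,0],[-0.08,0,0],[-0.11,0,0],[-0.12,0,0],[-0.12,0,0]],"spin":[0,0,0,0,0,0]}' 35; python3 -c "
from h import *
print(case(-.05,-.043),case(-.05,-.119),case(.05,-.081))
plan([*case(-.05,-.119),.2],-86.35)"
```

```text
time_s: 27.05
ee_pos: [0.4802, 0.2563, 0.0834]
eef_rot: [-2.786, 1.57, 0.384]
force: [-0.3, -0.3, 0.4]
grip_width: 0.0471
time_s: 27.63
ee_pos: [0.4801, 0.2565, 0.0836]
eef_rot: [-2.988, 1.57, 0.183]
force: [-1.1, -1.0, 5.6]
grip_width: 0.0281
time_s: 28.13
ee_pos: [0.4806, 0.2568, 0.205]
eef_rot: [-2.734, 1.567, 0.437]
force: [0.6, 1.3, -2.5]
grip_width: 0.0278
[ 0.44133886 -0.27369585] [ 0.44617713 -0.34954169] [ 0.54355515 -0.30525262]
t 28.13 tcp [0.4806 0.2568 0.205 ] jaw -88.32 q [0.42 0.29 1.55 0.   1.29 1.97] w 0.0278 F [ 0.6  1.3 -2.5]
 slide [0.0038 0.6051 0.0521]
 spin -1.97 dq1 -62.3 tool x [ 0.004  0.002 -1.   ]
```

```bash
python3 -m creep '{"hand":[1,1,1,1,1,1,1,1,1,1,1,1],"slide":[[0,0.02,0.002],[0,0.06,0.005],[0,0.1,0.009],[0,0.14,0.012],[0,0.18,0.016],[0,0.22,0.019],[0,0.26,0.022],[0,0.3,0.026],[0,0.34,0.03],[0,0.38,0.033],[0,0.42,0.036],[0,0.46,0.04]],"spin":[-2,-2,-2,-2,-2,-2,-2,-2,-2,-2,-2,-2]}' 35;python3 -m creep '{"hand":[1,1,1,1,1,1,1],"slide":[[0,0.04,0.003],[0,0.08,0.006],[0,0.12,0.01],[0,0.14,0.012],[0,0.145,0.012],[0,0.145,0.012],[0,0.145,0.012]],"spin":[0,0,0,0,0,0,0]}' 35; python3 -c "
from h import *
plan([*case(-.05,-.119),.06],-86.35);snap('wrist','w14')"
```

```text
time_s: 29.13
ee_pos: [0.4522, -0.2062, 0.2007]
eef_rot: [-0.594, 1.568, 2.611]
force: [1.1, 0.1, -2.1]
grip_width: 0.0278
time_s: 29.72
ee_pos: [0.4504, -0.349, 0.2014]
eef_rot: [-0.875, 1.568, 2.331]
force: [0.5, 0.1, -1.8]
grip_width: 0.0278
t 29.72 tcp [ 0.4504 -0.349   0.2014] jaw -86.32 q [-0.72  0.36  1.48  0.    1.31  0.78] w 0.0278 F [ 0.5  0.1 -1.8]
 slide [0.1414 0.0005 0.0041]
 spin 0.03 dq1 3.4 tool x [-0.002  0.002 -1.   ]
```

View pics/w14.png

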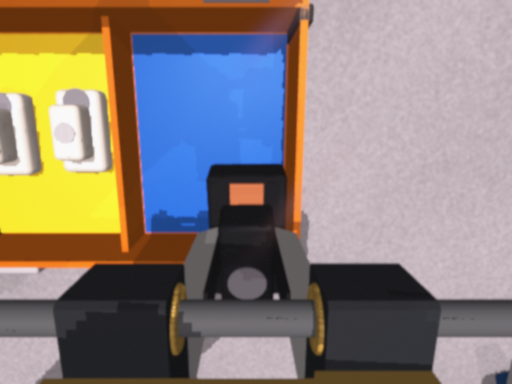

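```bash
python3 -c "
from h import *
M=np.array([[np.cos(CY),-np.sin(CY)],[np.sin(CY),np.cos(CY)]])
for z,uv in((.085,[(303,100),(288,100)]),(.085,[(60,248),(60,264)]),(.009,[(280,150),(140,150)])):
  print([(M.T@(p[:2]-CC)).round(4) for p in onz('wrist',uv,z)])"
python3 -m creep '{"hand":[1,1,1,1,1,1,1],"slide":[[0.03,0,0.003],[0.06,0,0.004],[0.09,0,0.004],[0.115,0,0.004],[0.13,0,0.004],[0.138,0,0.004],[0.138,0,0.004]],"spin":[0,0,0,0,0,0,0]}' 35
```

```text
[array([ 0.0367, -0.1633]), array([ 0.0367, -0.1513])]
[array([-0.0903,  0.0481]), array([-0.1056,  0.05  ])]
[array([-0.0099, -0.1531]), array([-0.0101, -0.0058])]
time_s: 30.35
ee_pos: [0.4464, -0.3488, 0.0636]
eef_rot: [-0.82, 1.568, 2.387]
force: [0.2, -0.1, -1.5]
grip_width: 0.0275
```

```bash
python3 -m creep '{"hand":[1,1,1,1,1,1],"slide":[[0.003,0,0],[0.006,0,0],[0.009,0,0],[0.011,0,0],[0.011,0,0],[0.011,0,0]],"spin":[0,0,0,0,0,0]}' 12;python3 -m creep '{"hand":[0.6,0.15,0.15,0.15],"slide":[[0,0,0],[0,0,0],[0,0,0],[0,0,0]],"spin":[0,0,0,0]}' 12;python3 -m creep '{"hand":[0.15,0.15,0.15,0.15,0.15,0.15],"slide":[[-0.02,0,0],[-0.06,0,0],[-0.1,0,0],[-0.14,0,0],[-0.15,0,0],[-0.15,0,0]],"spin":[0,0,0,0,0,0]}' 35; python3 -c "
from h import *
m=part('pics/w13c.npz',[(130,212),(220,210),(236,350),(140,352)])
plan([m[0],m[1],.17],-88.5);snap('wrist','w15'); snap('top','t15',(115,165,435,290),2.5)"
```

```text
time_s: 30.85
ee_pos: [0.4477, -0.3508, 0.0552]
eef_rot: [2.477, 1.567, -0.601]
force: [4.7, -0.4, 5.2]
grip_width: 0.0278
time_s: 31.18
ee_pos: [0.4463, -0.3501, 0.0537]
eef_rot: [-0.551, 1.57, 2.654]
force: [1.2, 0.5, 0.2]
grip_width: 0.0397
time_s: 31.68
ee_pos: [0.4473, -0.351, 0.2072]
eef_rot: [2.322, 1.565, -0.755]
force: [-0.3, -1.0, -0.4]
grip_width: 0.04
len 0.081 wid 0.0499 yaw -2.4 blocktop [0.4786 0.3522 0.0959] rack [[-0.     0.091]]
t 31.68 tcp [ 0.4473 -0.351   0.2072] jaw -86.33 q [-0.73  0.34  1.48 -0.    1.31  0.78] w 0.04 F [-0.3 -1.  -0.4]
 slide [ 0.0348 -0.6998 -0.0761]
 spin 2.17 dq1 78.1 tool x [ 0.004 -0.004 -1.   ]
```

View pics/w15.png

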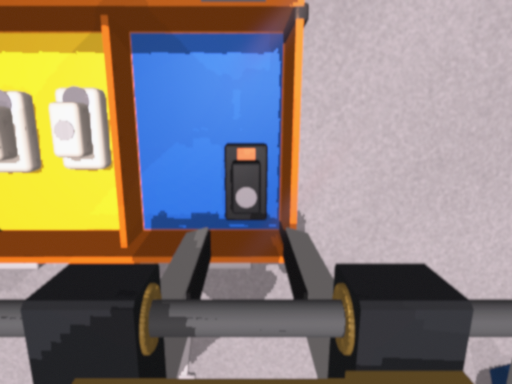

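View pics/t15.png

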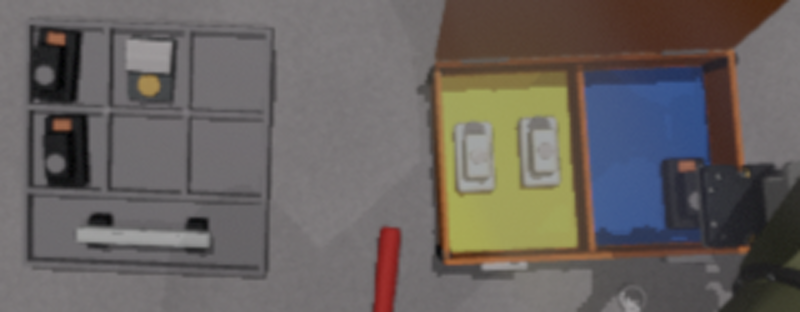

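```bash
python3 -m creep '{"hand":[0,0,0,0,0,0,0,0,0,0,0,0],"slide":[[0.004,-0.695,-0.076],[0.004,-0.695,-0.076],[0.004,-0.695,-0.076],[0.004,-0.695,-0.076],[0.004,-0.695,-0.076],[0.004,-0.695,-0.076],[0.004,-0.695,-0.076],[0.004,-0.695,-0.076],[0.004,-0.695,-0.076],[0.004,-0.695,-0.076],[0.004,-0.695,-0.076],[0.004,-0.695,-0.076]],"spin":[2,2,2,2,2,2,2,2,2,2,2,2]}' 35; python3 -c "
from h import *
plan([.479,.347,.17],-88.5)"
```

```text
time_s: 32.78
ee_pos: [0.4679, 0.1511, 0.1991]
eef_rot: [0.234, 1.568, -2.878]
force: [0.0, 0.1, 0.6]
grip_width: 0.0472
t 32.78 tcp [0.4679 0.1511 0.1991] jaw -88.33 q [ 0.24  0.18  1.7  -0.    1.26  1.78] w 0.0472 F [0.  0.1 0.6]
 slide [ 0.0289 -0.1955 -0.0169]
 spin 0.17 dq1 22.3 tool x [-0.003 -0.001 -1.   ]
```

```bash
python3 -m creep '{"hand":[0,0,0,0,0,0,0,0],"slide":[[0.004,-0.195,-0.015],[0.004,-0.195,-0.015],[0.004,-0.195,-0.015],[0.01,-0.195,-0.015],[0.02,-0.195,-0.015],[0.029,-0.195,-0.015],[0.029,-0.195,-0.015],[0.029,-0.195,-0.015]],"spin":[0,0,0,0,0,0,0,0]}' 35; python3 -c "
from h import *
plan([.479,.347,.08],-88.5);c=ctrl.calibration('wrist'); snap('wrist','w16',None,1.5); np.savez('pics/w16c.npz',**c)"
```

```text
time_s: 33.45
ee_pos: [0.4778, 0.3437, 0.1702]
eef_rot: [0.574, 1.567, -2.539]
force: [-0.3, 0.0, -0.2]
grip_width: 0.0466
t 33.45 tcp [0.4778 0.3437 0.1702] jaw -88.33 q [ 0.56  0.42  1.46 -0.    1.27  2.1 ] w 0.0466 F [-0.3  0.  -0.2]
 slide [ 0.0902 -0.0034 -0.0016]
 spin 0.17 dq1 3.8 tool x [-0.003 -0.002 -1.   ]
```

View pics/w16.png

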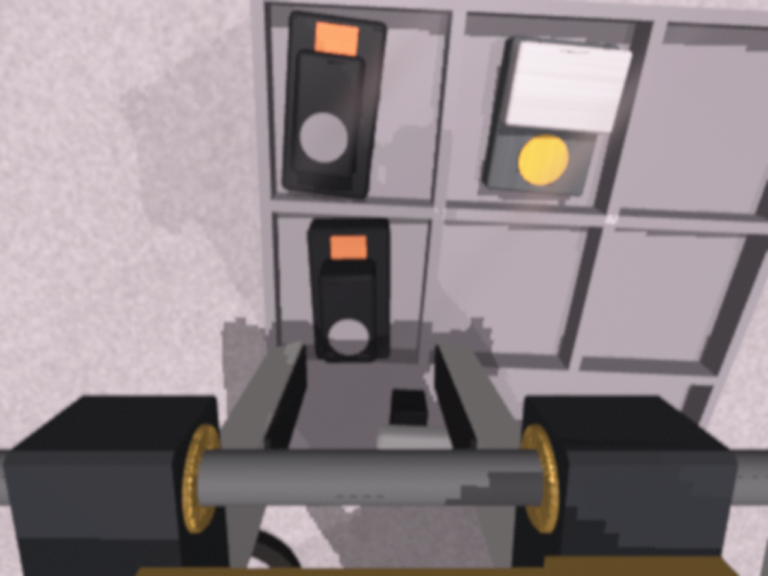

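```bash
python3 -c "
from h import *
m=part('pics/w16c.npz',[(309,222),(389,222),(389,357),(317,360)],[(349,268),(349,355),(349,338)])
plan([m[0]+.002,m[1],m[2]-.016],-87.5)
part('pics/w16c.npz',[(290,13),(385,23),(366,197),(283,188)],[(333,52),(323,172)])"
```

```text
len 0.0809 wid 0.0411 yaw 2.4 blocktop [0.4778 0.3541 0.0957] rack [[-0.001  0.093]]
blk [[0.5036 0.3543 0.101 ]
 [0.457  0.3537 0.0915]
 [0.4667 0.3539 0.0935]]
t 33.5 tcp [0.4783 0.3435 0.1714] jaw -88.37 q [ 0.56  0.42  1.46 -0.    1.27  2.1 ] w 0.0468 F [-1.1 -0.4 -0.3]
 slide [ 0.0916 -0.0106 -0.002 ]
 spin -0.87 dq1 4.3 tool x [-0.001 -0.001 -1.   ]
len 0.0765 wid 0.0413 yaw -4.8 blocktop [0.5692 0.3649 0.1142] rack [[0.09  0.106]]
blk [[0.5931 0.3618 0.1191]
 [0.547  0.3662 0.1097]]
```

```bash
python3 -m creep '{"hand":[0,0,0,0,0,0,0],"slide":[[0.03,-0.01,-0.002],[0.055,-0.0105,-0.002],[0.07,-0.0105,-0.002],[0.08,-0.0105,-0.002],[0.09,-0.0105,-0.002],[0.09,-0.0105,-0.002],[0.09,-0.0105,-0.002]],"spin":[-0.5,-0.5,-0.5,-0.5,-0.5,-0.5,-0.5]}' 35;python3 -m creep '{"hand":[1,1,1,1,1,1,1],"slide":[[0,0,0],[0,0,0],[0,0,0],[0,0,0],[0,0,0],[0,0,0],[0,0,0]],"spin":[0,0,0,0,0,0,0]}' 35;python3 -m creep '{"hand":[1,1,1,1,1,1],"slide":[[-0.02,0,0],[-0.05,0,0],[-0.08,0,0],[-0.11,0,0],[-0.12,0,0],[-0.12,0,0]],"spin":[0,0,0,0,0,0]}' 35; python3 -c "
from h import *
plan([*case(-.05,-.043),.2],-86.35)"
```

```text
time_s: 34.08
ee_pos: [0.4804, 0.3549, 0.0827]
eef_rot: [-2.606, 1.57, 0.573]
force: [-0.7, 0.3, -0.6]
grip_width: 0.047
time_s: 34.67
ee_pos: [0.4803, 0.3552, 0.0828]
eef_rot: [-2.884, 1.57, 0.296]
force: [-0.8, -2.0, 5.7]
grip_width: 0.0278
time_s: 35.17
ee_pos: [0.4807, 0.3557, 0.2044]
eef_rot: [-2.586, 1.567, 0.594]
force: [-0.4, 0.8, -2.0]
grip_width: 0.0274
t 35.17 tcp [0.4807 0.3557 0.2044] jaw -87.82 q [0.58 0.41 1.39 0.   1.33 2.11] w 0.0274 F [-0.4  0.8 -2. ]
 slide [0.0027 0.6274 0.0632]
 spin -1.47 dq1 -64.8 tool x [ 0.004  0.002 -1.   ]
```

```bash
python3 -m creep '{"hand":[1,1,1,1,1,1,1,1,1,1,1,1],"slide":[[0,0.02,0.002],[0,0.06,0.006],[0,0.1,0.01],[0,0.14,0.014],[0,0.18,0.018],[0,0.22,0.022],[0,0.26,0.026],[0,0.3,0.03],[0,0.34,0.034],[0,0.38,0.038],[0,0.42,0.042],[0,0.46,0.046]],"spin":[-1.5,-1.5,-1.5,-1.5,-1.5,-1.5,-1.5,-1.5,-1.5,-1.5,-1.5,-1.5]}' 35;python3 -m creep '{"hand":[1,1,1,1,1,1,1,1],"slide":[[0,0.04,0.004],[0,0.08,0.008],[0,0.12,0.012],[0,0.15,0.015],[0,0.167,0.017],[0,0.167,0.017],[0,0.167,0.017],[0,0.167,0.017]],"spin":[0,0,0,0,0,0,0,0]}' 35; python3 -c "
from h import *
plan([*case(-.05,-.043),.06],-86.35);snap('wrist','w17')"
```

```text
time_s: 36.17
ee_pos: [0.4502, -0.1079, 0.2001]
eef_rot: [-0.408, 1.568, 2.798]
force: [1.5, 0.1, -2.3]
grip_width: 0.0277
time_s: 36.83
ee_pos: [0.4449, -0.2731, 0.2007]
eef_rot: [-0.776, 1.569, 2.43]
force: [0.8, 1.3, -2.0]
grip_width: 0.028
t 36.83 tcp [ 0.4449 -0.2731  0.2007] jaw -86.31 q [-0.62  0.25  1.61  0.    1.28  0.89] w 0.028 F [ 0.8  1.3 -2. ]
 slide [0.1407 0.0006 0.0034]
 spin 0.04 dq1 3.8 tool x [-0.002  0.001 -1.   ]
```

View pics/w17.png

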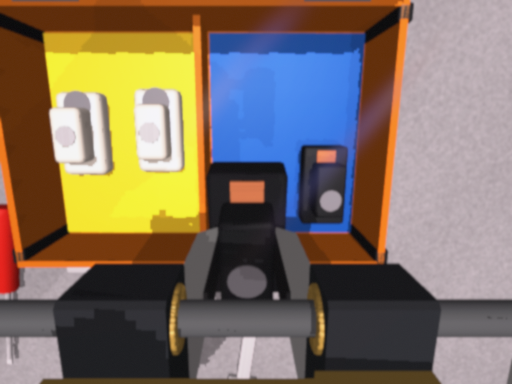

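```bash
python3 -m creep '{"hand":[1,1,1,1,1,1,1],"slide":[[0.03,0,0.003],[0.06,0,0.003],[0.09,0,0.003],[0.115,0,0.003],[0.13,0,0.003],[0.138,0,0.003],[0.138,0,0.003]],"spin":[0,0,0,0,0,0,0]}' 35
python3 -m creep '{"hand":[1,1,1,1,1,1],"slide":[[0.003,0,0],[0.006,0,0],[0.009,0,0],[0.011,0,0],[0.011,0,0],[0.011,0,0]],"spin":[0,0,0,0,0,0]}' 12;python3 -m creep '{"hand":[0.6,0.15,0.15,0.15],"slide":[[0,0,0],[0,0,0],[0,0,0],[0,0,0]],"spin":[0,0,0,0]}' 12;python3 -m creep '{"hand":[0.15,0.15,0.15,0.15,0.15,0.15],"slide":[[-0.02,0,0],[-0.06,0,0],[-0.1,0,0],[-0.14,0,0],[-0.15,0,0],[-0.15,0,0]],"spin":[0,0,0,0,0,0]}' 35; python3 -c "
from h import *
plan([.569,.365,.19],-92);snap('wrist','w18'); snap('top','t18',(115,165,435,290),2.5)"
```

```text
time_s: 37.47
ee_pos: [0.4418, -0.273, 0.0627]
eef_rot: [-0.695, 1.568, 2.512]
force: [-0.3, 0.1, -1.7]
grip_width: 0.028
time_s: 37.97
ee_pos: [0.4434, -0.2747, 0.0543]
eef_rot: [2.546, 1.567, -0.531]
force: [5.4, 0.4, 5.3]
grip_width: 0.0277
time_s: 38.3
ee_pos: [0.4419, -0.2741, 0.0529]
eef_rot: [-0.523, 1.57, 2.683]
force: [-0.7, 0.2, 0.6]
grip_width: 0.0394
time_s: 38.8
ee_pos: [0.443, -0.2748, 0.2061]
eef_rot: [2.432, 1.566, -0.645]
force: [-0.1, 0.5, -0.4]
grip_width: 0.0398
t 38.8 tcp [ 0.443  -0.2748  0.2061] jaw -86.33 q [-0.63  0.24  1.62 -0.    1.28  0.88] w 0.0398 F [-0.1  0.5 -0.4]
 slide [ 0.0146 -0.6305 -0.1666]
 spin 5.67 dq1 68.5 tool x [ 0.004 -0.003 -1.   ]
```

View pics/w18.png

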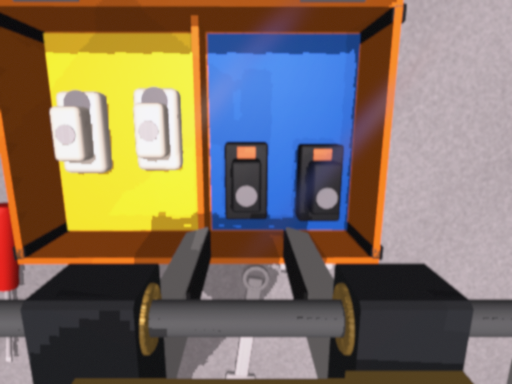

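View pics/t18.png

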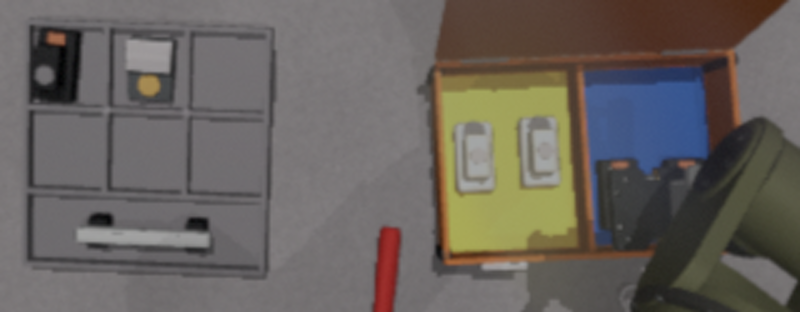

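```bash
python3 -m creep '{"hand":[0,0,0,0,0,0,0,0,0,0,0,0],"slide":[[0.004,-0.63,-0.13],[0.004,-0.63,-0.13],[0.004,-0.63,-0.13],[0.004,-0.63,-0.13],[0.004,-0.63,-0.13],[0.004,-0.63,-0.13],[0.004,-0.63,-0.13],[0.004,-0.63,-0.13],[0.004,-0.63,-0.13],[0.004,-0.63,-0.13],[0.004,-0.63,-0.13],[0.004,-0.63,-0.13]],"spin":[8,8,8,8,8,8,8,8,8,8,8,8]}' 35; python3 -c "
from h import *
plan([.569,.365,.19],-94)"
```

```text
time_s: 39.9
ee_pos: [0.5104, 0.2197, 0.1975]
eef_rot: [0.439, 1.567, -2.778]
force: [0.8, 0.1, -0.5]
grip_width: 0.0471
t 39.9 tcp [0.5104 0.2197 0.1975] jaw -94.32 q [ 0.34  0.33  1.52 -0.    1.3   1.99] w 0.0471 F [ 0.8  0.1 -0.5]
 slide [ 0.0071 -0.1493 -0.0475]
 spin -0.32 dq1 13.2 tool x [-0.003 -0.001 -1.   ]
```

```bash
python3 -m creep '{"hand":[0,0,0,0,0,0,0],"slide":[[0.007,-0.149,-0.047],[0.007,-0.149,-0.047],[0.007,-0.149,-0.047],[0.007,-0.149,-0.047],[0.007,-0.149,-0.047],[0.007,-0.149,-0.047],[0.007,-0.149,-0.047]],"spin":[0,0,0,0,0,0,0]}' 35; python3 -c "
from h import *
plan([.571,.365,.098],-94);c=ctrl.calibration('wrist'); snap('wrist','w19',None,1.5); np.savez('pics/w19c.npz',**c)"
```

```text
time_s: 40.48
ee_pos: [0.5689, 0.362, 0.1909]
eef_rot: [0.654, 1.568, -2.564]
force: [0.4, -0.1, -0.2]
grip_width: 0.047
t 40.48 tcp [0.5689 0.362  0.1909] jaw -94.34 q [ 0.51  0.6   1.14 -0.    1.4   2.16] w 0.047 F [ 0.4 -0.1 -0.2]
 slide [ 0.0929 -0.0033 -0.0021]
 spin -0.34 dq1 3.2 tool x [-0.003 -0.002 -1.   ]
```

View pics/w19.png

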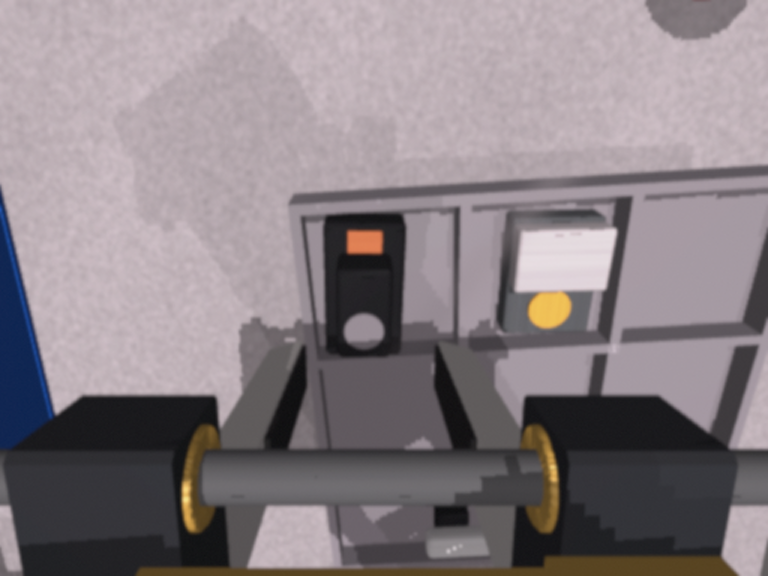

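```bash
python3 -c "
from h import *
m=part('pics/w19c.npz',[(326,217),(405,217),(401,354),(328,354)],[(364,262),(364,350)])
plan([m[0]+.002,m[1],m[2]-.016],-94)"
```

```text
len 0.0811 wid 0.0413 yaw -4.9 blocktop [0.5717 0.3642 0.1147] rack [[0.093 0.105]]
blk [[0.5978 0.3627 0.12  ]
 [0.5508 0.3665 0.1105]]
t 40.53 tcp [0.5691 0.3617 0.1918] jaw -94.37 q [ 0.51  0.6   1.14 -0.    1.4   2.16] w 0.0473 F [-0.3 -0.8 -0.6]
 slide [ 0.0931 -0.0029 -0.0045]
 spin -0.37 dq1 3.1 tool x [-0.002 -0.001 -1.   ]
```

```bash
python3 -m creep '{"hand":[0,0,0,0,0,0,0],"slide":[[0.03,-0.003,-0.004],[0.055,-0.003,-0.004],[0.07,-0.003,-0.004],[0.083,-0.003,-0.004],[0.092,-0.003,-0.004],[0.092,-0.003,-0.004],[0.092,-0.003,-0.004]],"spin":[0,0,0,0,0,0,0]}' 35;python3 -m creep '{"hand":[1,1,1,1,1,1,1],"slide":[[0,0,0],[0,0,0],[0,0,0],[0,0,0],[0,0,0],[0,0,0],[0,0,0]],"spin":[0,0,0,0,0,0,0]}' 35;python3 -m creep '{"hand":[1,1,1,1,1,1],"slide":[[-0.02,0,0],[-0.05,0,0],[-0.08,0,0],[-0.1,0,0],[-0.1,0,0],[-0.1,0,0]],"spin":[0,0,0,0,0,0]}' 35; python3 -c "
from h import *
plan([*case(.045,-.081),.2],-86.35)"
```

```text
time_s: 41.12
ee_pos: [0.5739, 0.3653, 0.1016]
eef_rot: [-2.53, 1.57, 0.536]
force: [0.3, -0.7, -0.0]
grip_width: 0.0469
time_s: 41.7
ee_pos: [0.5739, 0.3656, 0.1018]
eef_rot: [-2.679, 1.57, 0.387]
force: [-1.3, -1.5, 5.1]
grip_width: 0.0277
time_s: 42.2
ee_pos: [0.5737, 0.3656, 0.2009]
eef_rot: [-2.437, 1.57, 0.629]
force: [0.6, -0.5, -3.5]
grip_width: 0.0276
t 42.2 tcp [0.5737 0.3656 0.2009] jaw -94.33 q [0.51 0.61 1.11 0.   1.42 2.16] w 0.0276 F [ 0.6 -0.5 -3.5]
 slide [ 5.000e-04  6.719e-01 -1.560e-02]
 spin -7.98 dq1 -59.0 tool x [ 0.001  0.    -1.   ]
```

```bash
python3 -m creep '{"hand":[1,1,1,1,1,1,1,1,1,1,1,1],"slide":[[0,0.02,0],[0,0.06,-0.001],[0,0.1,-0.002],[0,0.14,-0.003],[0,0.18,-0.004],[0,0.22,-0.005],[0,0.26,-0.006],[0,0.3,-0.007],[0,0.34,-0.008],[0,0.38,-0.009],[0,0.42,-0.01],[0,0.46,-0.011]],"spin":[-8,-8,-8,-8,-8,-8,-8,-8,-8,-8,-8,-8]}' 35;python3 -c "
from h import *
plan([*case(.043,-.081),.2],-86.35)"
```

```text
time_s: 43.2
ee_pos: [0.5486, -0.0957, 0.1987]
eef_rot: [-0.312, 1.567, 2.893]
force: [1.1, -0.3, -2.5]
grip_width: 0.0275
t 43.2 tcp [ 0.5486 -0.0957  0.1987] jaw -86.33 q [-0.24  0.33  1.52  0.    1.3   1.27] w 0.0275 F [ 1.1 -0.3 -2.5]
 slide [-0.0015  0.2088  0.0255]
 spin 0.02 dq1 -16.0 tool x [-0.003  0.001 -1.   ]
```

```bash
python3 -m creep '{"hand":[1,1,1,1,1,1,1,1,1],"slide":[[0,0.04,0.005],[0,0.08,0.01],[0,0.12,0.014],[0,0.16,0.019],[0,0.19,0.022],[0,0.207,0.024],[0,0.207,0.024],[0,0.207,0.024],[0,0.207,0.024]],"spin":[0,0,0,0,0,0,0,0,0]}' 35; python3 -c "
from h import *
plan([*case(.043,-.081),.06],-86.35);snap('wrist','w20')"
```

```text
time_s: 43.95
ee_pos: [0.5392, -0.3008, 0.1999]
eef_rot: [-0.788, 1.569, 2.418]
force: [0.1, -0.6, -2.9]
grip_width: 0.028
t 43.95 tcp [ 0.5392 -0.3008  0.1999] jaw -86.28 q [-0.57  0.46  1.33  0.    1.35  0.94] w 0.028 F [ 0.1 -0.6 -2.9]
 slide [0.1399 0.0049 0.0028]
 spin 0.07 dq1 2.9 tool x [-0.001  0.001 -1.   ]
```

View pics/w20.png

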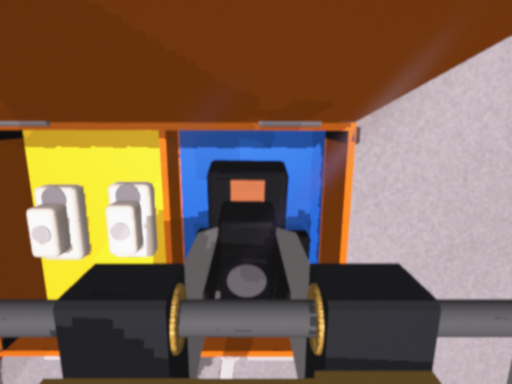

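```bash
python3 -m creep '{"hand":[1,1,1,1,1,1,1],"slide":[[0.03,0.003,0.002],[0.06,0.004,0.003],[0.09,0.004,0.003],[0.115,0.004,0.003],[0.13,0.004,0.003],[0.137,0.004,0.003],[0.137,0.004,0.003]],"spin":[0,0,0,0,0,0,0]}' 35
python3 -m creep '{"hand":[1,1,1,1,1,1],"slide":[[0.003,0,0],[0.006,0,0],[0.009,0,0],[0.011,0,0],[0.011,0,0],[0.011,0,0]],"spin":[0,0,0,0,0,0]}' 12;python3 -m creep '{"hand":[0.6,0.15,0.15,0.15],"slide":[[0,0,0],[0,0,0],[0,0,0],[0,0,0]],"spin":[0,0,0,0]}' 12;python3 -m creep '{"hand":[0.15,0.15,0.15,0.15,0.15,0.15],"slide":[[-0.02,0,0],[-0.06,0,0],[-0.1,0,0],[-0.14,0,0],[-0.15,0,0],[-0.15,0,0]],"spin":[0,0,0,0,0,0]}' 35; python3 -c "
from h import *
plan([.687,-.2132,.35],3.6);snap('wrist','w21')"
```

```text
time_s: 44.58
ee_pos: [0.5362, -0.3049, 0.0627]
eef_rot: [-0.667, 1.568, 2.54]
force: [0.6, 0.3, -2.1]
grip_width: 0.0277
time_s: 45.08
ee_pos: [0.5376, -0.3065, 0.0543]
eef_rot: [2.691, 1.568, -0.386]
force: [4.9, 1.6, 4.7]
grip_width: 0.028
time_s: 45.42
ee_pos: [0.5361, -0.3063, 0.0528]
eef_rot: [-0.365, 1.57, 2.841]
force: [0.2, 0.3, 0.5]
grip_width: 0.0395
time_s: 45.92
ee_pos: [0.5372, -0.307, 0.2066]
eef_rot: [2.468, 1.565, -0.609]
force: [1.5, -0.3, -0.1]
grip_width: 0.0399
t 45.92 tcp [ 0.5372 -0.307   0.2066] jaw -86.33 q [-0.58  0.46  1.32 -0.    1.36  0.93] w 0.0399 F [ 1.5 -0.3 -0.1]
 slide [-0.1431 -0.0835 -0.1561]
 spin -89.93 dq1 15.9 tool x [ 0.005 -0.003 -1.   ]
```

View pics/w21.png

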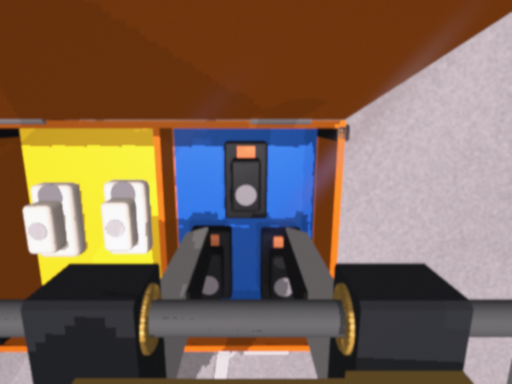

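```bash
python3 -m creep '{"hand":[0.4,0.4,0.4,0.4,0.4,0.4,0.4],"slide":[[-0.04,0,0],[-0.08,0,0],[-0.12,0,0],[-0.16,0,0],[-0.165,0,0],[-0.165,0,0],[-0.165,0,0]],"spin":[0,0,0,0,0,0,0]}' 35; python3 -m creep '{"hand":[0.4,0.4,0.4,0.4,0.4,0.4,0.4,0.4,0.4,0.4,0.4,0.4],"slide":[[0,-0.083,-0.156],[0,-0.083,-0.156],[0,-0.083,-0.156],[0,-0.083,-0.156],[0,-0.083,-0.156],[0,-0.083,-0.156],[0,-0.083,-0.156],[0,-0.083,-0.156],[0,-0.083,-0.156],[0,-0.083,-0.156],[0,-0.083,-0.156],[0,-0.083,-0.156]],"spin":[-90,-90,-90,-90,-90,-90,-90,-90,-90,-90,-90,-90]}' 25; python3 -c "
from h import *
plan([.687,-.2132,.3492],3.62)"
```

```text
time_s: 46.55
ee_pos: [0.5364, -0.3063, 0.3652]
eef_rot: [-0.619, 1.567, 2.587]
force: [-0.1, -0.6, 0.0]
grip_width: 0.0281
time_s: 47.55
ee_pos: [0.6869, -0.2135, 0.3642]
eef_rot: [-1.912, 1.566, 2.8]
force: [-0.1, 0.2, -0.6]
grip_width: 0.0282
t 47.55 tcp [ 0.6869 -0.2135  0.3642] jaw -0.03 q [-0.35  0.72  0.57 -0.    1.86 -0.35] w 0.0282 F [-0.1  0.2 -0.6]
 slide [ 0.015   0.0002 -0.0003]
 spin -3.65 dq1 2.9 tool x [-0.005  0.002 -1.   ]
```

```bash
python3 -m creep '{"hand":[0.4,0.4,0.4,0.4],"slide":[[0.015,0,0],[0.015,0,0],[0.015,0,0],[0.015,0,0]],"spin":[-3.7,-3.7,-3.7,-3.7]}' 25; python3 -c "
from h import *
plan([.687,-.2132,.263],3.62);snap('wrist','w22');snap('top','t22')"
```

```text
time_s: 47.88
ee_pos: [0.6868, -0.2135, 0.352]
eef_rot: [-1.964, 1.569, 2.804]
force: [0.9, -0.5, -0.4]
grip_width: 0.0283
t 47.88 tcp [ 0.6868 -0.2135  0.352 ] jaw 3.17 q [-0.35  0.71  0.62 -0.    1.82 -0.41] w 0.0283 F [ 0.9 -0.5 -0.4]
 slide [ 0.089   0.0004 -0.0002]
 spin -0.45 dq1 2.9 tool x [-0.002  0.001 -1.   ]
```

View pics/w22.png

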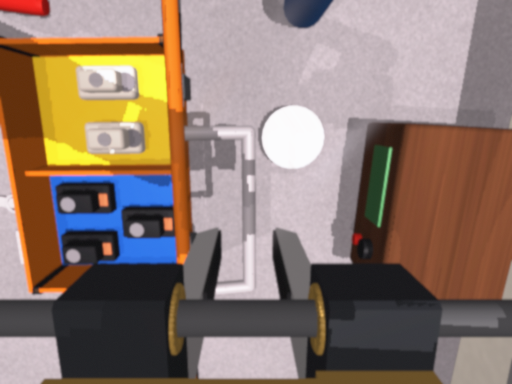

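View pics/t22.png

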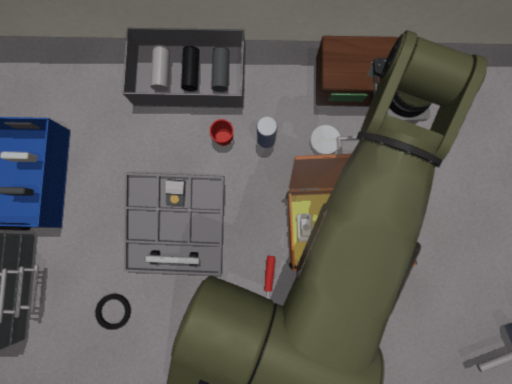

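The bar is between the finger lines (u≈249), all parts are in their compartments and the pull is in the trough. I'll descend and grip the handle.

```bash
python3 -m creep '{"hand":[0.4,0.4,0.4,0.4,0.4,0.4],"slide":[[0.025,0,0],[0.05,0,0],[0.075,0,0],[0.089,0,0],[0.089,0,0],[0.089,0,0]],"spin":[-0.4,-0.4,-0.4,-0.4,-0.4,-0.4]}' 25; python3 -m creep '{"hand":[1,1,1,1,1],"slide":[[0,0,0],[0,0,0],[0,0,0],[0,0,0],[0,0,0]],"spin":[0,0,0,0,0]}' 25; python3 -c "
from h import *
plan([.687,-.2132,.263],3.62)
r=np.hypot(.2,.055);a0=np.arctan2(.055,-.2)
f=lambda t:np.array([-(r*np.sin(a0-t)-.055),r*np.cos(a0-t)+.2])
p=[f(t) for t in np.linspace(1.745,0,37)]
for k in (0,12,24): print([[round(float(x),4) for x in q-p[k]]+[0] for q in p[k+1:k+13]])"
```

```text
time_s: 48.48
ee_pos: [0.6868, -0.2135, 0.2644]
eef_rot: [-1.988, 1.57, 2.788]
force: [-0.3, 0.4, 0.6]
grip_width: 0.0279
time_s: 48.9
ee_pos: [0.6872, -0.2135, 0.2651]
eef_rot: [1.218, 1.568, -0.288]
force: [2.5, -0.8, 5.4]
grip_width: 0.0094
t 48.9 tcp [ 0.6872 -0.2135  0.2651] jaw 3.71 q [-0.35  0.69  0.84  0.    1.61 -0.42] w 0.0094 F [ 2.5 -0.8  5.4]
 slide [ 0.0021 -0.0002 -0.0003]
 spin 0.09 dq1 2.9 tool x [ 0.002 -0.001 -1.   ]
[[-0.0041, -0.0092, 0], [-0.0077, -0.0186, 0], [-0.0109, -0.0281, 0], [-0.0136, -0.0378, 0], [-0.0158, -0.0476, 0], [-0.0176, -0.0575, 0], [-0.0189, -0.0675, 0], [-0.0197, -0.0775, 0], [-0.02, -0.0875, 0], [-0.0198, -0.0976, 0], [-0.0191, -0.1076, 0], [-0.018, -0.1176, 0]]
[[0.0016, -0.0099, 0], [0.0037, -0.0197, 0], [0.0063, -0.0295, 0], [0.0094, -0.039, 0], [0.0129, -0.0485, 0], [0.0169, -0.0577, 0], [0.0213, -0.0667, 0], [0.0261, -0.0755, 0], [0.0314, -0.0841, 0], [0.0371, -0.0924, 0], [0.0431, -0.1004, 0], [0.0496, -0.1081, 0]]
[[0.0068, -0.0074, 0], [0.014, -0.0144, 0], [0.0215, -0.0211, 0], [0.0293, -0.0275, 0], [0.0374, -0.0334, 0], [0.0458, -0.0389, 0], [0.0544, -0.0441, 0], [0.0633, -0.0488, 0], [0.0724, -0.053, 0], [0.0817, -0.0568, 0], [0.0912, -0.0602, 0], [0.1008, -0.0631, 0]]
```

```bash
python3 -m creep '{"hand":[1,1,1,1,1,1,1,1,1,1,1,1],"slide":[[-0.004,-0.009,0],[-0.008,-0.0185,0],[-0.011,-0.028,0],[-0.0136,-0.038,0],[-0.016,-0.0475,0],[-0.0175,-0.0575,0],[-0.019,-0.0675,0],[-0.0197,-0.0775,0],[-0.02,-0.0875,0],[-0.0198,-0.0975,0],[-0.019,-0.1075,0],[-0.018,-0.1175,0]],"spin":[0,0,0,0,0,0,0,0,0,0,0,0]}' 25;python3 -m creep '{"hand":[1,1,1,1,1,1,1,1,1,1,1,1],"slide":[[0.0016,-0.01,0],[0.0037,-0.02,0],[0.0063,-0.0295,0],[0.0094,-0.039,0],[0.013,-0.0485,0],[0.017,-0.0575,0],[0.0213,-0.0667,0],[0.0261,-0.0755,0],[0.0314,-0.084,0],[0.037,-0.0925,0],[0.043,-0.1004,0],[0.0496,-0.108,0]],"spin":[0,0,0,0,0,0,0,0,0,0,0,0]}' 25;python3 -c "
from h import *
plan([.399,-.2315,.1300],3.6)"
```

```text
time_s: 49.9
ee_pos: [0.5691, -0.2207, 0.2822]
eef_rot: [2.49, 1.57, 0.984]
force: [1.0, 2.7, -1.1]
grip_width: 0.0087
time_s: 50.9
ee_pos: [0.4612, -0.2277, 0.2322]
eef_rot: [-2.819, 1.57, 1.959]
force: [-0.0, 2.0, -1.8]
grip_width: 0.0091
t 50.9 tcp [ 0.4612 -0.2277  0.2322] jaw 3.72 q [-0.53  0.21  1.59  0.    1.34 -0.6 ] w 0.0091 F [-0.   2.  -1.8]
 slide [ 0.1023 -0.0623 -0.0002]
 spin 0.12 dq1 0.2 tool x [-0.     0.001 -1.   ]
```

```bash
python3 -m creep '{"hand":[1,1,1,1,1,1,1,1,1,1,1,1],"slide":[[0.007,-0.0074,0],[0.014,-0.0144,0],[0.0215,-0.021,0],[0.0293,-0.0275,0],[0.0374,-0.0334,0],[0.0458,-0.039,0],[0.0544,-0.044,0],[0.0633,-0.0488,0],[0.0724,-0.053,0],[0.0817,-0.0568,0],[0.0912,-0.06,0],[0.101,-0.063,0]],"spin":[0,0,0,0,0,0,0,0,0,0,0,0]}' 25;python3 -m creep '{"hand":[1,1,1,1],"slide":[[0,0,0],[0.0015,0,0],[0.002,0,0],[0.002,0,0]],"spin":[0,0,0,0]}' 25;python3 -c "
from h import *
plan([.399,-.2315,.1300],3.6)"
```

```text
time_s: 51.9
ee_pos: [0.3988, -0.2323, 0.1307]
eef_rot: [1.038, 1.57, -0.468]
force: [12.3, 4.8, 44.9]
grip_width: 0.009
time_s: 52.23
ee_pos: [0.399, -0.2325, 0.1294]
eef_rot: [0.095, 1.57, -1.411]
force: [-0.5, -1.2, -0.2]
grip_width: 0.0089
t 52.23 tcp [ 0.399  -0.2325  0.1294] jaw 3.72 q [-0.61  0.2   1.86 -0.    1.08 -0.67] w 0.0089 F [-0.5 -1.2 -0.2]
 slide [-0.0006  0.0001 -0.001 ]
 spin 0.12 dq1 4.6 tool x [ 0.    -0.001 -1.   ]
```

```bash
python3 -m creep '{"hand":[0.6,0.3,0.15,0.15,0.15],"slide":[[0,0,0],[0,0,0],[0,0,0],[0,0,0],[0,0,0]],"spin":[0,0,0,0,0]}' 25; python3 -m creep '{"hand":[0.15,0.15,0.15,0.15,0.15,0.15],"slide":[[-0.02,0,0],[-0.05,0,0],[-0.09,0,0],[-0.13,0,0],[-0.15,0,0],[-0.15,0,0]],"spin":[0,0,0,0,0,0]}' 25;python3 -m creep '{"hand":[0.15,0.15,0.15,0.15,0.15,0.15,0.15,0.15,0.15],"slide":[[0,0,-0.3],[0,0,-0.3],[0,0,-0.3],[0,0,-0.3],[0,0,-0.3],[0,0,-0.3],[0,0,-0.3],[0,0,-0.3],[0,0,-0.3]],"spin":[0,0,0,0,0,0,0,0,0]}' 25;python3 -c "
from h import *
plan([.399,-.2315,.1300],3.6);snap('top','t30',(115,110,435,290),2.5);snap('side','s30',None,1.5)"
```

```text
time_s: 52.65
ee_pos: [0.399, -0.2322, 0.1294]
eef_rot: [1.028, 1.571, -0.478]
force: [0.3, 0.5, 0.6]
grip_width: 0.0379
time_s: 53.15
ee_pos: [0.4, -0.2328, 0.284]
eef_rot: [0.904, 1.563, -0.601]
force: [-0.6, -0.9, 0.3]
grip_width: 0.0395
time_s: 53.9
ee_pos: [0.379, 0.0691, 0.2788]
eef_rot: [-1.702, 1.57, 3.08]
force: [-0.3, -1.0, -0.3]
grip_width: 0.0399
t 53.9 tcp [0.379  0.0691 0.2788] jaw 3.96 q [ 0.09 -0.13  1.83  0.    1.44  0.02] w 0.0399 F [-0.3 -1.  -0.3]
 slide [ 0.1487 -0.0007  0.3013]
 spin 0.36 dq1 -35.0 tool x [-0.001  0.    -1.   ]
```

View pics/t30.png

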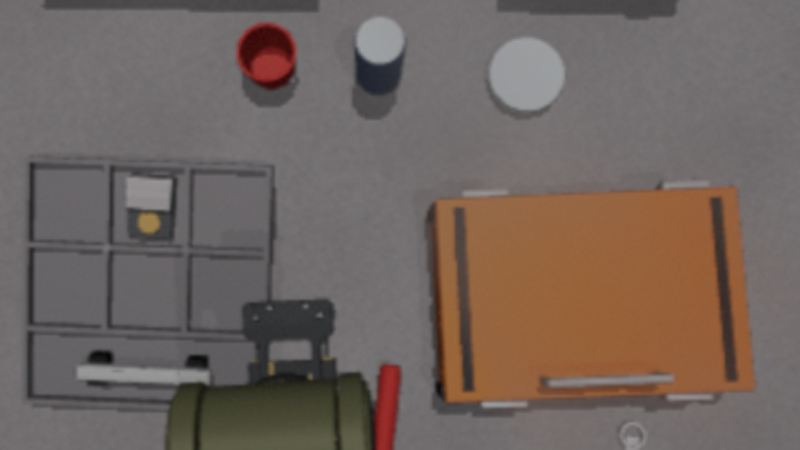

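View pics/s30.png

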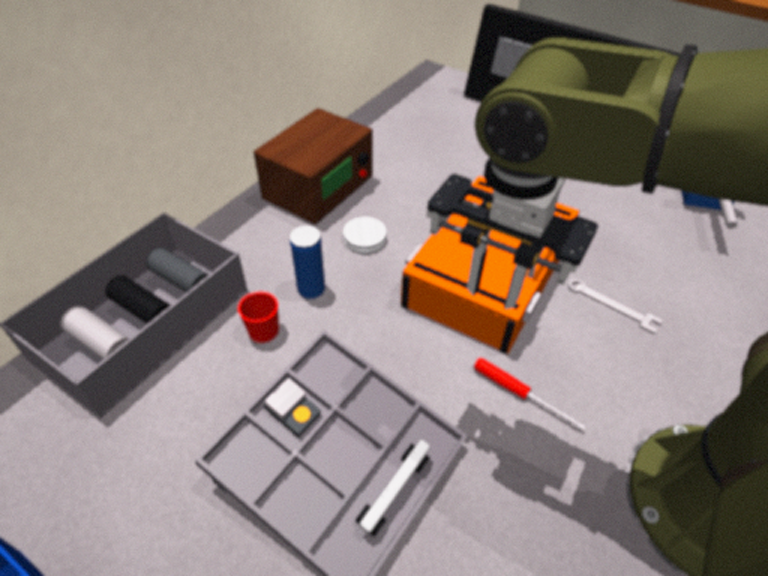

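The lid's corners are back at their initial pixels ((289,190) and so on), so it is shut. The pull is in the trough, and the latch, can, cup and pulley have not moved. Handing in.

```bash
python3 -c "
from h import *
print(ctrl.hand_in(), ctrl.get_obs()['time_s'])"
```

```text
the job is handed in; nothing more can be done
the job is handed in; nothing more can be done
```

The job is done in the order you asked and was handed in after about 54 s of the allowed 210 s. The hand-in gave no verdict.

- **Pull handle:** I moved it off the lid into the rack's front trough before opening the lid, and it was still lying there in the last pictures.
- **Lid:** I opened it until it rested on its stop by itself. At the end I swung it shut by its handle. From above, the one lid corner I compared is at its starting pixel and the lid looks fully down.
- **Parts:** All five were present. The three black actuators are in the blue compartment and the two white motors in the yellow one, all upright in the wrist pictures taken before shutting.
- **Left alone:** The latch, can, cup and pulley look unmoved, and nothing was touching the robot when I handed in.

**Disagreements and limits:**
- As the lid seated, the tool force briefly reached about 45 N, pressing through the fingers on the bar, then fell to about 0. That is below the 120 N wrist limit. The 40 N limit covers only the arm and gripper body, which did not appear to touch anything.
- My camera measurements of the case differed from its given sizes by up to about 4 mm, within the clearances I left.
- I saw no knocked parts and no grip slips.

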